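# Clamp a thin-walled tube for angle drilling

## Robot

A 6-joint arm with a two-finger parallel gripper is mounted at the origin on the work surface. World frame = base frame: x ahead of the robot, y to its left, z up, the work surface at z = 0. Lengths are in m, angles in degrees, forces in N, time in s.
With the tool pointing down it reaches from about 0.35 to 0.925 m from the base axis. Payload 6.4 kg.
Tool frame: the origin (TCP) lies on the centre line of the jaws, within the pads' length; the fingertips stand 19 mm ahead of it and the grasp point (between the pads) is the TCP; z points along the fingers, y is the line along which they close (so a half turn about z gives the same grasp; the last joint's range is limited). The gripper opens to 94 mm and grips with 3 to 60 N. Pads are 16 mm wide; open, the fingers measure 119 mm over their backs; the gripper's body (75 mm by 177 mm) begins 78 mm behind the grasp point.
Start: joints at [65.713, 14.043, 89.255, -0, 76.702, -9.975], TCP at [0.161, 0.63, 0.224] pointing down, gripper open.
Joint ranges: [-179.41, 179.41], [-58.25, 129.5], [7.25, 145.43], [-54.29, 234.29], [11.92, 165.04], [-157.13, 157.13]. Speed limits (degrees/s): [147.25, 147.25, 180, 180, 180, 180].

## Interface

Orientations are given as [roll, pitch, yaw] about the fixed x, y, z axes, in that order (R = Rz(yaw) Ry(pitch) Rx(roll)).
In Python, from bench import manip gives the robot as it stands. The module is installed in compiled form; this text tells all that it offers.
- The arm moves only by the tool send_rows, never from a script. Its argument "targets" is one flat list of numbers, 7 for each row, row after row: the shift along the tool's x, y, z scaled (see below), then the turn, a rotation vector about the tool's x, y, z scaled (see below), then the opening, from -1 (shut) to 1 (fully open). A call has 1 to 5 rows; each row is the pose to reach, as a shift and turn from the pose commanded when the call began, along the tool's axes at that moment, turning the shorter way round; what a row does not reach only later rows make up. The controller multiplies each number of a shift by 0.5 m and each number of a turn by pi rad. A row lasts 1/12 s, in which the tool goes at most 41.7 mm and 7.16 degrees, less where a joint would pass 70% of its speed; a pose out of reach is approached as far as the arm can. A call with a number of a shift or a turn outside -1 to 1 is refused whole. A call with a gripper value outside its range is refused whole. The fingers move at their own pace and stop on an object; the grip force is fixed at half the most. Time passes only in rows, so rows that repeat a pose let the fingers close. It gives the time, the measured TCP pose, the force, the opening and the grip force at its end, in the units of the state.
- manip.observe(): the state, without advancing time (a new reading comes with each control period).
- manip.get_image(name): name is "scene" or "top" or "wrist"; returns the picture (384x512x3 uint8, red, green, blue); there is no depth.
- manip.calibration(name): a dict with "intrinsics" (3x3 intrinsics, pixels), "cam_to_world" (4x4, takes a point from camera to world coordinates). Camera axes: x right, y down, z forward; pixel columns grow to the right and rows downward; lengths in m; the calibration is good to about 2 mm. A picture is of the moment at which its call begins: read the wrist's pose just before it. calibration takes no time and is no camera call; for the wrist camera it gives the pose at the moment of the call.
- manip.job_done(): hands the job in; it is judged then, once.
The state is a dict: "time": time; "qpos": joint angles; "qvel": joint speeds; "joint_efforts": joint torques, N m; "eef_pos": TCP position; "tcp_rot": TCP orientation; "ft_force": force on the tool from outside, world axes, zero at the start; "moment": the same for the moment, N m; "gripper_width": finger opening in m; "gripper_force": force on a finger pad.
Only numpy, scipy, OpenCV 4.12 (cv2) and the standard library are available. Lean on these libraries where they do the work, as an engineer would, in place of code of your own. Each camera call takes 0.05 s, during which the arm holds its last target. There are 200 camera calls.

## Task

Set the steel tube up for angle drilling: lay it in the two V-blocks on the sloping plate, slid down against the end stop, and swing the clamp arm right round to its stop so the screw stands over the tube. Turn the black knob clockwise until the foot just touches the tube, then give it a quarter turn more and let go; the wall is thin, so do not overtighten. Leave the other things on the bench alone.

Things in the scene. Friction and masses are not known exactly. Their poses are not given: they have to be found in the camera images.
- nest (a point): Fixed point where the middle of the tube's axis lies when the tube is home. z: normal of the sloping plate, 30 deg from vertical; y: uphill along the V grooves; x: level, across them. Offsets 'in the nest frame' below are along these axes. The plate's steel face (176 x 170 mm) is 34 mm below this point along z; a home tube's underside is 16 mm above the face.
- plate: The sloping steel plate of the grey angle plate; origin on its face, 34 mm under nest, same axes. Two dark V-blocks (64 mm wide in x, 22 mm long in y, 30 mm high, 90 deg grooves) stand on it at y = -42 and +42 mm: between them 62 mm of the tube is free, with room for fingers below its underside. It is fixed; its foot covers 190 x 190 mm of bench.
- stop_face (a point): Middle of the end stop's inner face, at the low end of the grooves: y = -65 mm, x = 0 in the nest frame. A steel plate 44 mm wide, 8 mm thick, its top 44 mm above the sloping plate's face. The home tube's lower end rests against it.
- post_top (a point): Top of the clamp's upright steel post and nut (24 mm wide), on the axis about which the arm swings: x = -88 mm, y = 0, z = +58 mm in the nest frame; the arm's hub round it is 30 mm in diameter.
- tube_mid (a point): Centre of the loose bright steel tube, 36 mm outside diameter, 130 mm long, 220 to 340 g; its y axis runs along it. At the start it lies level on a wooden rest, axis 42 mm above the bench. Friction holds it where it is laid in the V-blocks: it does not slide down by itself, it must be slid down to the stop.
- rest: Pale wooden rest, fixed: a 10 mm board 84 x 116 mm (origin under its middle, y along the tube) with two notched supports 22 mm long and 28 mm high at y = -47 and +47 mm, so the middle 70 mm of the tube is free for fingers, 14 mm clear of the board.
- clamp_arm (a joint): Steel swing arm on the post, turning about the plate normal. 0 = at its stop, pointing along +x of the nest frame, screw over the middle of the tube; grows (rad, to 1.9) as it swings uphill, counter-clockwise seen from above the plate. Stays where left, takes about 4 N at the knob to move. Screw axis 88 mm from the post axis; arm 22 mm wide, underside 32, top 48 mm above nest (z), +-1 mm.
- knob (a joint): Turn of the knob and its screw, rad (0 to 9), growing clockwise seen from above the plate: this lowers knob, screw and foot 8 mm per full turn. At 0 the foot's face is 24 mm above nest along z, 6 mm above the top of a home tube, give or take 1 mm: the arm's height on its post differs from time to time, so the touch must be found. Stays where left; takes about 0.06 N m to turn.
- knob_mid (a point): Centre of the black ribbed round knob, 40 mm in diameter, 24 mm high, its z axis along the plate normal; 82 (+-1) mm above nest (z) at knob = 0, some 30 mm above the arm's top at the start and 26 mm when tight. On its top face, 12 mm higher, a moulded bar with a short pale pointer line shows its turn.
- foot_face (a point): Centre of the underside of the foot, a rubber-faced disc 22 mm in diameter at the lower end of the screw. The foot is sprung: once it bears on the tube the screw goes on down while the foot stays, pressing 2 N for each mm. A home tube's top is 18 mm above nest (z).
- foot (a joint): How far the foot is pushed up its spring, m: 0 = free, about 0.0016 a quarter turn past touching (the contacts yield a little: some 0.001 per further radian of knob), at most 0.007.
- square: Bystander: loose steel engineer's square lying on the bench, 75 mm stock, 110 mm blade.
- oil_can: Bystander: small copper oil can with a thin spout, 64 mm wide, 135 mm high.
- spanner: Bystander: steel spanner, 160 mm long, lying on the bench.
- slug: Bystander: short solid steel bar end, 25 mm in diameter, 60 mm high, standing on the bench.
Not all that is in view belongs to the job. What is shaped like the part that bears tube_mid but blue, red or yellow is not meant.

How it is judged:
By the outcome, as a careful person would: the job done as asked, in the order asked, and still so for the second after the job is handed in, with the robot touching nothing.
It also fails if it takes over 72 s, if anything falls off the work surface, if the arm or the gripper's body presses on something with over 40 N, if the wrist force passes 120 N, or if a joint passes its speed limit or range.

## Working session

There is one attempt and no reset: what is moved stays moved. The work goes in short steps, Python scripts to look and compute and a tool call to move; the robot and the scene stay as the last step left them, time stands still between calls to the robot, and variables do not carry over. Pictures are saved under pics/ and viewed, at most 10 in all, crops included, and the job is handed in when it is done.

Besides the shell and the picture viewer there is one more tool, called after "Call:" as a command line: name --argument value ..., lists and objects as JSON in quotes. send_rows: Moves the arm, as the interface text tells. Its arguments: {"type":"object","properties":{"targets":{"type":"array"}},"required":["targets"]}

```bash
mkdir -p pics
cat > h.py <<'E'
import numpy as np, cv2
from bench import manip
from scipy.spatial.transform import Rotation as R
def snap(n,f):
    im=manip.get_image(n); cv2.imwrite('pics/'+f,im[:,:,::-1]); return im
def ray(n,u,v,c=None):
    c=c or manip.calibration(n);K=np.array(c['intrinsics']);T=np.array(c['cam_to_world'])
    d=T[:3,:3]@np.linalg.solve(K,[u,v,1]);return T[:3,3],d/np.linalg.norm(d)
def onz(n,u,v,z):
    o,d=ray(n,u,v);return o+d*(z-o[2])/d[2]
def proj(n,p):
    c=manip.calibration(n);K=np.array(c['intrinsics']);T=np.array(c['cam_to_world'])
    q=K@(T[:3,:3].T@(np.asarray(p)-T[:3,3]));return q[:2]/q[2]
def tri(l):
    A=0;b=0
    for n,u,v in l:
        o,d=ray(n,u,v);M=np.eye(3)-np.outer(d,d);A=A+M;b=b+M@o
    p=np.linalg.solve(A,b);return p,[proj(n,p)-[u,v] for n,u,v in l]
E
python3 - <<'E'
from h import *
a=snap('scene','s0.png');b=snap('top','t0.png');c=snap('wrist','w0.png')
print({k:np.round(v,3) if not isinstance(v,dict) else v for k,v in manip.observe().items()})
for n in('scene','top','wrist'):print(n,{k:np.round(v,3).tolist() for k,v in manip.calibration(n).items()})
E
```

```text
{'time': np.float64(0.15), 'qpos': array([65.714, 14.075, 89.307, -0.   , 76.701, -9.976]), 'qvel': array([ 0.026, -0.009, -0.201,  0.02 ,  0.056, -0.066]), 'joint_efforts': array([ 0.0000e+00, -4.1627e+01, -3.1498e+01,  6.9000e-02,  3.2000e-02,
       -0.0000e+00]), 'eef_pos': array([0.16 , 0.629, 0.224]), 'tcp_rot': array([-1.79919e+02, -1.40000e-02,  1.65689e+02]), 'ft_force': array([ 0.44 , -0.469, -0.139]), 'moment': array([-0.051, -0.02 ,  0.011]), 'gripper_force': np.float64(0.0), 'gripper_width': np.float64(0.094)}
scene {'intrinsics': [[421.024, 0.0, 258.383], [0.0, 421.024, 190.34], [0.0, 0.0, 1.0]], 'cam_to_world': [[0.813, 0.376, -0.444, 1.113], [0.581, -0.496, 0.645, -0.916], [0.023, -0.783, -0.622, 0.959], [0.0, 0.0, 0.0, 1.0]]}
top {'intrinsics': [[401.891, 0.0, 259.386], [0.0, 401.891, 192.188], [0.0, 0.0, 1.0]], 'cam_to_world': [[-0.024, -0.996, 0.08, 0.404], [-0.999, 0.026, 0.019, -0.084], [-0.021, -0.08, -0.997, 1.307], [0.0, 0.0, 0.0, 1.0]]}
wrist {'intrinsics': [[272.308, 0.0, 250.454], [0.0, 272.308, 191.484], [0.0, 0.0, 1.0]], 'cam_to_world': [[0.248, 0.944, 0.218, 0.098], [0.969, -0.241, -0.057, 0.646], [-0.002, 0.226, -0.974, 0.385], [0.0, 0.0, 0.0, 1.0]]}
```

View pics/s0.png

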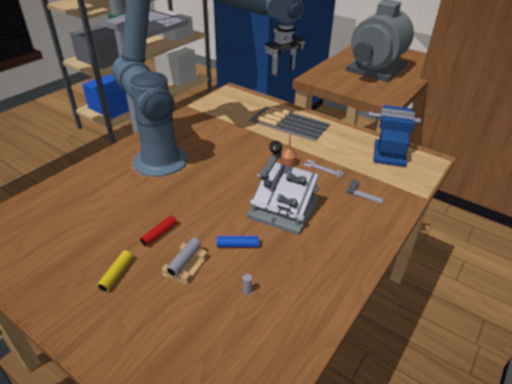

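View pics/t0.png

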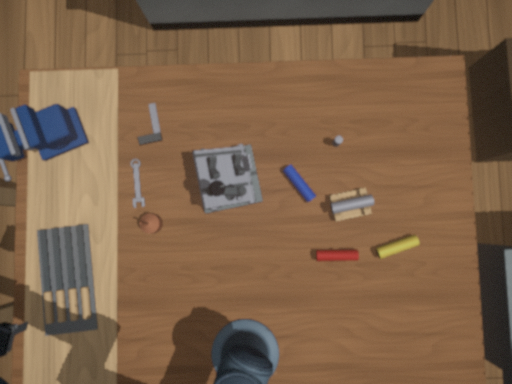

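The grey tube on the pale rest is at scene (184,257) and top (352,204). Things that could be mistaken for it: the blue bar at scene (238,242)/top (298,183), red at (158,230)/(337,255), yellow at (115,270)/(398,246), and the slug at (247,285)/(338,140). I choose the grey one on the rest. The angle plate is at scene (286,195), top (227,178). A close crop next will check this.

Run:
```python
import cv2,numpy as np
s=cv2.imread('pics/s0.png');t=cv2.imread('pics/t0.png')
f=lambda im,x,y,w,h,k:cv2.resize(im[y:y+h,x:x+w],None,fx=k,fy=k,interpolation=cv2.INTER_CUBIC)
# left: scene plate 240..330 x 135..235; right: top plate 185..275 x135..220 ; bottom: rests
A=f(s,240,135,80,100,5);B=f(t,190,135,80,100,5)
cv2.imwrite('pics/c1.png',np.hstack([A,B]))
A=f(s,150,225,70,60,5);B=f(t,320,175,70,60,5)
cv2.imwrite('pics/c2.png',np.hstack([A,B]))
```

```text
(no output)
```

View pics/c1.png

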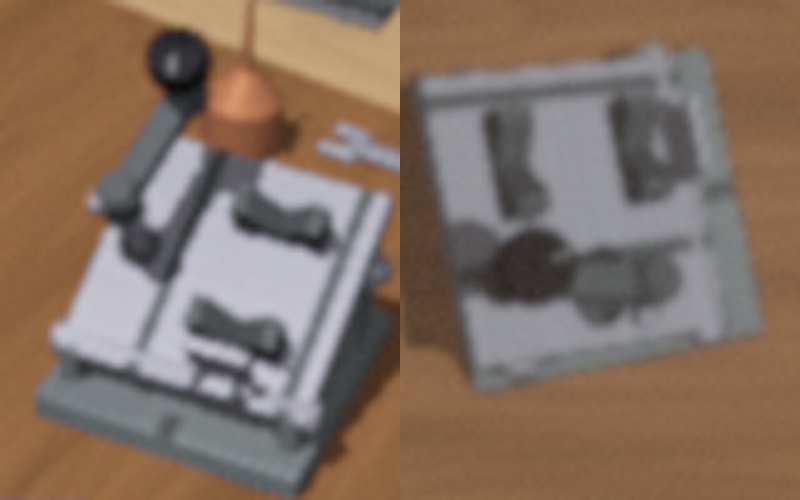

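View pics/c2.png

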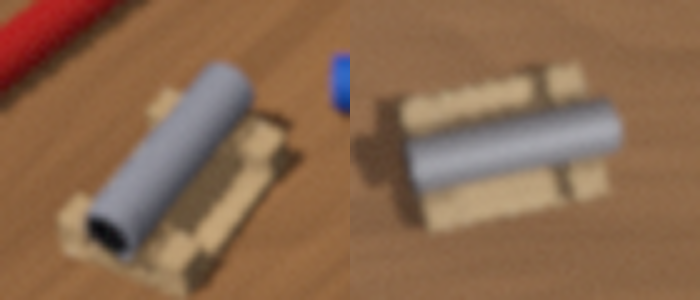

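The crop confirms the choice: a grey hollow tube on the pale rest, with its near end at scene crop (110,235) and its far end at (232,85). The plate shows two dark V-blocks, scene crop (237,330) and (285,220). The arm is swung uphill with the knob at scene crop (178,58), top crop (530,265).

```bash
cat >> h.py <<'E'
def nestR(yaw): return R.from_euler('z',yaw,degrees=True).as_matrix()@R.from_euler('x',30,degrees=True).as_matrix()
def say(tp,tR):
    o=manip.observe();p=o['eef_pos'];Rm=R.from_euler('xyz',o['tcp_rot'],degrees=True).as_matrix()
    s=Rm.T@(np.asarray(tp)-p)/0.5;r=R.from_matrix(Rm.T@tR).as_rotvec()/np.pi
    print('shift',np.round(s,4),'turn',np.round(r,4),'| t',round(float(o['time']),2),'q',np.round(o['qpos'],1),'F',np.round(o['ft_force'],1),'w',round(float(o['gripper_width']),4),'pos',np.round(p,4),'rot',np.round(o['tcp_rot'],2))
def down(yaw): return R.from_euler('xyz',[180,0,yaw],degrees=True).as_matrix()
E
python3 - <<'E'
from h import *
from scipy.optimize import least_squares
S=lambda x,y:('scene',240+(x+.5)/5-.5,135+(y+.5)/5-.5)
T=lambda x,y:('top',190+(x-400+.5)/5-.5,135+(y+.5)/5-.5)
S2=lambda x,y:('scene',150+(x+.5)/5-.5,225+(y+.5)/5-.5)
T2=lambda x,y:('top',320+(x-350+.5)/5-.5,175+(y+.5)/5-.5)
for a,b in(((110,232),(412,163)),((230,88),(612,128))):
    p,e=tri([S2(*a),T2(*b)]);print('tube end',p.round(4),np.round(e,1).tolist(), onz(*T2(*b),.042).round(4))
p,e=tri([S(178,58),T(530,265)]);print('knob',p.round(4),np.round(e,1).tolist())
obs=[((0,42,-8),S(285,220)),((0,-42,-8),S(237,330)),((0,42,-8),T(515,160)),((0,-42,-8),T(638,150)),('k',S(178,58)),('k',T(530,265)),((-88,0,50),S(120,195))]
def f(q,full=False):
    M=nestR(q[3]);a=q[4];k=np.array([-88+88*np.cos(a),88*np.sin(a),85])
    r=[proj(n,q[:3]+M@(np.array(k if isinstance(c,str) else c)/1000))-[u,v] for c,(n,u,v) in obs]
    return np.ravel(r)
s=least_squares(f,[.45,.05,.12,6,1.7],x_scale=[.01,.01,.01,5,.1]);print(s.x.round(4),s.fun.reshape(-1,2).round(1).tolist())
E
```

```text
tube end [ 0.4326 -0.3277 -0.0589] [[11.5, -0.7], [7.8, 7.0]] [ 0.4529 -0.2861  0.042 ]
tube end [ 0.4923 -0.3656  0.1353] [[-12.4, -0.7], [-8.0, -8.6]] [ 0.4718 -0.4118  0.042 ]
knob [0.5062 0.0544 0.2337] [[-0.1, 0.0], [-0.1, -0.1]]
[0.5867 0.0368 0.1127 9.6125 1.4424] [[-0.8, -0.5], [-0.6, -0.3], [-0.2, -0.3], [0.3, -0.9], [0.1, 0.6], [-0.7, 0.3], [0.0, 0.4]]
```

Run:
```python
from h import *
n=np.array([.5867,.0368,.1127]);M=nestR(9.6)
tR=np.stack([M[:,1],M[:,0],-M[:,2]],1)
tp=n+M@[0,-.03,.24];print(tp);say(tp,tR)
c=manip.calibration('wrist');o=manip.observe();Rm=R.from_euler('xyz',o['tcp_rot'],degrees=True).as_matrix()
T=np.array(c['cam_to_world']);print(Rm.T@(T[:3,3]-o['eef_pos']),Rm.T@T[:3,:3])
```

```text
[ 0.61104503 -0.10713645  0.3055461 ]
shift [-1.2372 -1.205  -0.1624] turn [-0.0965  0.1478  0.3582] | t 0.15 q [ 65.7  14.1  89.3  -0.   76.7 -10. ] F [ 0.4 -0.5 -0.1] w 0.094 pos [0.1605 0.6294 0.2236] rot [-1.7992e+02 -1.0000e-02  1.6569e+02]
[ 6.48418487e-02 -7.56101042e-05 -1.60861905e-01] [[-6.43329071e-04 -9.74159747e-01 -2.25859191e-01]
 [ 9.99999777e-01 -5.86097968e-04 -3.20446907e-04]
 [ 1.79790865e-04 -2.25859347e-01  9.74159906e-01]]
```

Call:
send_rows --targets '[-0.2,-0.2,-0.24,0,0,0,1,-0.2,-0.2,-0.24,0,0,0,1,-0.2,-0.2,-0.24,0,0,0,1,-0.2,-0.2,-0.24,0,0,0,1,-0.2,-0.2,-0.24,0,0,0,1]'

```text
time: 0.57
eef_pos: [0.2347, 0.5068, 0.3485]
tcp_rot: [179.7, 0.2, 165.6]
ft_force: [1.1, 0.4, 0.4]
gripper_width: 0.094
gripper_force: 0.0
```

Call:
send_rows --targets '[-0.26,-0.25,0,0,0,0,1,-0.26,-0.25,0,0,0,0,1,-0.26,-0.25,0,0,0,0,1,-0.26,-0.25,0,0,0,0,1,-0.26,-0.25,0,0,0,0,1]'

```text
time: 0.98
eef_pos: [0.3296, 0.3516, 0.3443]
tcp_rot: [-179.9, 0.1, 165.5]
ft_force: [-0.6, -0.7, -0.9]
gripper_width: 0.0939
gripper_force: 0.0
```

Call:
send_rows --targets '[-0.26,-0.25,0,0,0,0,1,-0.26,-0.25,0,0,0,0,1,-0.26,-0.25,0,0,0,0,1,-0.26,-0.25,0,0,0,0,1,-0.26,-0.25,0,0,0,0,1]'

```text
time: 1.4
eef_pos: [0.4247, 0.1979, 0.3441]
tcp_rot: [-179.9, 0.0, 165.4]
ft_force: [-0.1, 0.1, 1.0]
gripper_width: 0.094
gripper_force: 0.0
```

Call:
send_rows --targets '[-0.26,-0.25,0,0,0,0,1,-0.26,-0.25,0,0,0,0,1,-0.26,-0.25,0,0,0,0,1,-0.26,-0.25,0,0,0,0,1,-0.26,-0.25,0,0,0,0,1]'

```text
time: 1.82
eef_pos: [0.5196, 0.0444, 0.3438]
tcp_rot: [-179.9, -0.0, 165.4]
ft_force: [-1.0, 0.4, 0.7]
gripper_width: 0.0941
gripper_force: 0.0
```

Call:
send_rows --targets '[-0.26,-0.25,0,0,0,0,1,-0.26,-0.25,0,0,0,0,1,-0.26,-0.25,0,0,0,0,1,-0.26,-0.25,0,0,0,0,1,-0.26,-0.25,0,0,0,0,1]'

```text
time: 2.23
eef_pos: [0.6143, -0.1087, 0.3431]
tcp_rot: [-180.0, -0.1, 165.5]
ft_force: [-0.0, 0.2, -0.8]
gripper_width: 0.094
gripper_force: 0.0
```

Call:
send_rows --targets '[0,0,0,-0.032,0.049,0.119,1,0,0,0,-0.032,0.049,0.119,1,0,0,0,-0.032,0.049,0.119,1,0,0,0,-0.032,0.049,0.119,1,0,0,0,-0.032,0.049,0.119,1]'

```text
time: 2.65
eef_pos: [0.613, -0.1047, 0.3436]
tcp_rot: [176.0, -9.8, 144.5]
ft_force: [0.6, -0.6, -0.2]
gripper_width: 0.0939
gripper_force: 0.0
```

Call:
send_rows --targets '[0,0,0,-0.032,0.049,0.119,1,0,0,0,-0.032,0.049,0.119,1,0,0,0,-0.032,0.049,0.119,1,0,0,0,-0.032,0.049,0.119,1,0,0,0,-0.032,0.049,0.119,1]'

```text
time: 3.07
eef_pos: [0.6128, -0.1047, 0.3438]
tcp_rot: [175.8, -20.2, 123.1]
ft_force: [-0.4, 0.7, -0.4]
gripper_width: 0.094
gripper_force: 0.0
```

Call:
send_rows --targets '[0,0,0,-0.032,0.049,0.119,1,0,0,0,-0.032,0.049,0.119,1,0,0,0,-0.032,0.049,0.119,1,0,0,0,-0.032,0.049,0.119,1,0,0,0,-0.032,0.049,0.119,1]'

```text
time: 3.48
eef_pos: [0.6127, -0.1045, 0.344]
tcp_rot: [179.9, -29.9, 99.9]
ft_force: [0.1, -0.1, 0.0]
gripper_width: 0.0942
gripper_force: 0.0
```

Run:
```python
from h import *
import pickle
n=np.array([.5867,.0368,.1127]);M=nestR(9.6)
tR=np.stack([M[:,1],M[:,0],-M[:,2]],1)
tp=n+M@[0,-.03,.24];say(tp,tR)
pickle.dump(manip.calibration('wrist'),open('w1.pkl','wb'))
im=snap('wrist','w1.png')
cv2.imwrite('pics/w1b.png',cv2.resize(im[:,:,::-1],None,fx=1.5,fy=1.5,interpolation=cv2.INTER_CUBIC))
```

```text
shift [-0.0424 -0.0042  0.0643] turn [-0.0003  0.0004  0.0016] | t 3.48 q [-29.7  14.4  80.   23.4 104.4 -37.5] F [ 0.1 -0.1  0. ] w 0.0942 pos [ 0.6127 -0.1045  0.344 ] rot [179.88 -29.93  99.94]
```

View pics/w1b.png

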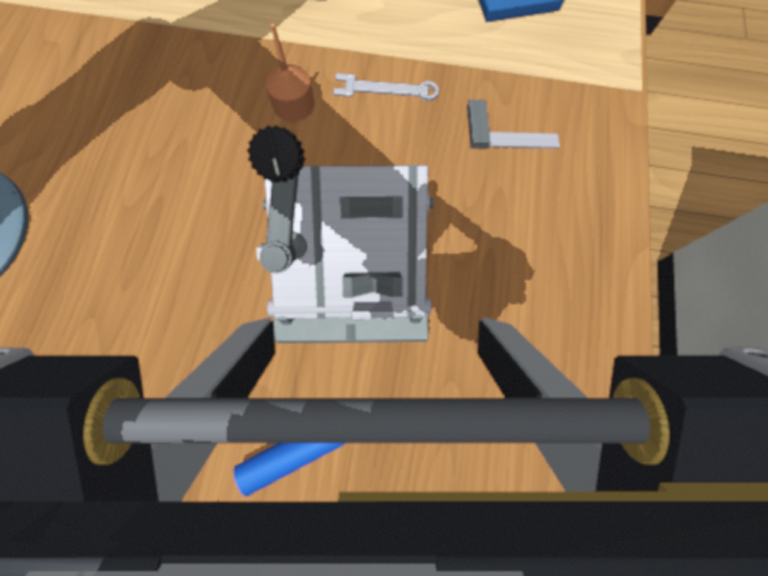

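The wrist view looks nearly along the plate normal. The V-blocks are at (372,207) and (372,286), the post nut at (275,256), the knob top at (275,152) with its pointer line at (277,167), and the plate's upper right corner at (427,167). I'll refine the nest with these points.

Run:
```python
from h import *
import pickle
from scipy.optimize import least_squares
c=pickle.load(open('w1.pkl','rb'));K=np.array(c['intrinsics']);T=np.array(c['cam_to_world'])
def pj(n,p):
    if n!='w': return proj(n,p)
    q=K@(T[:3,:3].T@(p-T[:3,3]));return q[:2]/q[2]
W=lambda x,y:('w',(x+.5)/1.5-.5,(y+.5)/1.5-.5)
S=lambda x,y:('scene',240+(x+.5)/5-.5,135+(y+.5)/5-.5)
Tt=lambda x,y:('top',190+(x-400+.5)/5-.5,135+(y+.5)/5-.5)
obs=[((0,42,-6),W(372,207)),((0,-42,-6),W(372.5,286)),((-88,0,58),W(275,256)),((88,85,-34),W(427,167)),('t',W(275,152)),
((0,42,-8),S(285,220)),((0,-42,-8),S(237,330)),((0,42,-8),Tt(515,160)),((0,-42,-8),Tt(638,150)),('k',S(178,58)),('k',Tt(530,265))]
def f(q):
    M=nestR(q[3]);a=q[4];k=np.array([-88+88*np.cos(a),88*np.sin(a),85])
    r=[]
    for p,(n,u,v) in obs:
        P=k if p=='k' else k+[0,0,9] if p=='t' else np.array(p)
        r.append(pj(n,q[:3]+M@(P/1000))-[u,v])
    return np.ravel(r)
s=least_squares(f,[.5867,.0368,.1127,9.6,1.44],x_scale=[.01,.01,.01,5,.1]);print(s.x.round(4),s.fun.reshape(-1,2).round(1).tolist())
# next: tube hover
yaw=90+8.5;say([.462,-.349,.20],down(yaw))
```

```text
[ 0.5798  0.04    0.1065 13.1978  1.3837] [[-3.9, -1.0], [-1.5, -2.7], [0.3, 1.3], [10.3, -3.7], [0.1, 3.9], [-2.9, -0.5], [-1.4, -0.0], [-0.8, 3.1], [-0.7, 1.0], [-1.0, 2.3], [0.2, 1.6]]
shift [-0.5159 -0.3827  0.0355] turn [-0.0013 -0.166   0.0082] | t 3.53 q [-29.7  14.4  80.   23.4 104.4 -37.6] F [0.5 0.7 0.4] w 0.0939 pos [ 0.6129 -0.1043  0.3444] rot [179.82 -29.88 100.07]
```

Run:
```python
from h import *
import pickle
from scipy.optimize import least_squares
c=pickle.load(open('w1.pkl','rb'));K=np.array(c['intrinsics']);T=np.array(c['cam_to_world'])
def pj(n,p):
    if n!='w': return proj(n,p)
    q=K@(T[:3,:3].T@(p-T[:3,3]));return q[:2]/q[2]
W=lambda x,y:('w',(x+.5)/1.5-.5,(y+.5)/1.5-.5)
S=lambda x,y:('scene',240+(x+.5)/5-.5,135+(y+.5)/5-.5)
Tt=lambda x,y:('top',190+(x-400+.5)/5-.5,135+(y+.5)/5-.5)
obs=[((0,42,-6),W(372,207)),((0,-42,-6),W(372.5,286)),((-88,0,58),W(275,256)),('t',W(275,152)),
((0,42,-8),S(285,220)),((0,-42,-8),S(237,330)),((0,42,-8),Tt(515,160)),((0,-42,-8),Tt(638,150)),('k',S(178,58)),('k',Tt(530,265))]
def f(q):
    M=nestR(q[3]);a=q[4];k=np.array([-88+88*np.cos(a),88*np.sin(a),85])
    r=[]
    for p,(n,u,v) in obs:
        P=k if p=='k' else k+[0,0,9] if p=='t' else np.array(p)
        r.append(pj(n,q[:3]+M@(P/1000))-[u,v])
    return np.ravel(r)
s=least_squares(f,[.5867,.0368,.1127,9.6,1.44],x_scale=[.01,.01,.01,5,.1]);print(s.x.round(4),s.fun.reshape(-1,2).round(1).tolist())
```

```text
[0.5852 0.035  0.114  9.4442 1.4329] [[0.5, 0.0], [-0.1, -0.6], [0.9, -0.5], [0.2, 0.3], [-1.4, -0.8], [-1.3, -0.5], [0.3, 0.0], [0.9, -0.5], [-0.3, 0.4], [-0.2, 0.5]]
```

Call:
send_rows --targets '[0,0,0,0,-0.166,0.008,1,0,0,0,0,-0.166,0.008,1,0,0,0,0,-0.166,0.008,1,0,0,0,0,-0.166,0.008,1,0,0,0,0,-0.166,0.008,1]'

```text
time: 3.95
eef_pos: [0.6133, -0.1014, 0.3468]
tcp_rot: [-179.9, 0.2, 98.9]
ft_force: [-0.4, 0.9, -0.4]
gripper_width: 0.094
gripper_force: 0.0
```

Run:
```python
from h import *
say([.462,-.349,.20],down(98.5))
```

```text
shift [-0.4415 -0.375   0.2958] turn [-0.0004  0.0013  0.002 ] | t 3.95 q [-19.7   6.1  85.6  -0.2  88.2 -28.6] F [-0.4  0.9 -0.4] w 0.094 pos [ 0.6133 -0.1014  0.3468] rot [-179.93    0.23   98.86]
```

Call:
send_rows --targets '[-0.221,-0.188,0.148,0,0,0,1,-0.221,-0.188,0.148,0,0,0,1,-0.221,-0.188,0.148,0,0,0,1,-0.221,-0.188,0.148,0,0,0,1,-0.221,-0.188,0.148,0,0,0,1]'

```text
time: 4.37
eef_pos: [0.5321, -0.2306, 0.2664]
tcp_rot: [-179.4, -0.3, 98.2]
ft_force: [-0.3, 0.4, -0.9]
gripper_width: 0.0939
gripper_force: 0.0
```

Call:
send_rows --targets '[-0.221,-0.188,0.148,0,0,0,1,-0.221,-0.188,0.148,0,0,0,1,-0.221,-0.188,0.148,0,0,0,1,-0.221,-0.188,0.148,0,0,0,1,-0.221,-0.188,0.148,0,0,0,1]'

```text
time: 4.78
eef_pos: [0.4554, -0.3533, 0.1935]
tcp_rot: [-179.5, -0.3, 98.2]
ft_force: [0.3, 0.1, 0.2]
gripper_width: 0.0942
gripper_force: 0.0
```

Run:
```python
from h import *
import pickle
pickle.dump(manip.calibration('wrist'),open('w2.pkl','wb'))
im=snap('wrist','w2.png')
cv2.imwrite('pics/w2b.png',cv2.resize(im[:,:,::-1],None,fx=1.5,fy=1.5,interpolation=cv2.INTER_CUBIC))
say([.462,-.349,.20],down(98.5))
```

```text
shift [ 0.0044  0.0102 -0.0096] turn [-0.0019 -0.0016 -0.0012] | t 4.83 q [-4.880e+01  6.200e+00  1.013e+02 -1.000e-01  7.290e+01 -5.700e+01] F [-0.1  0.6  0.2] w 0.0944 pos [ 0.4572 -0.3519  0.1952] rot [-179.65   -0.29   98.28]
```

View pics/w2b.png

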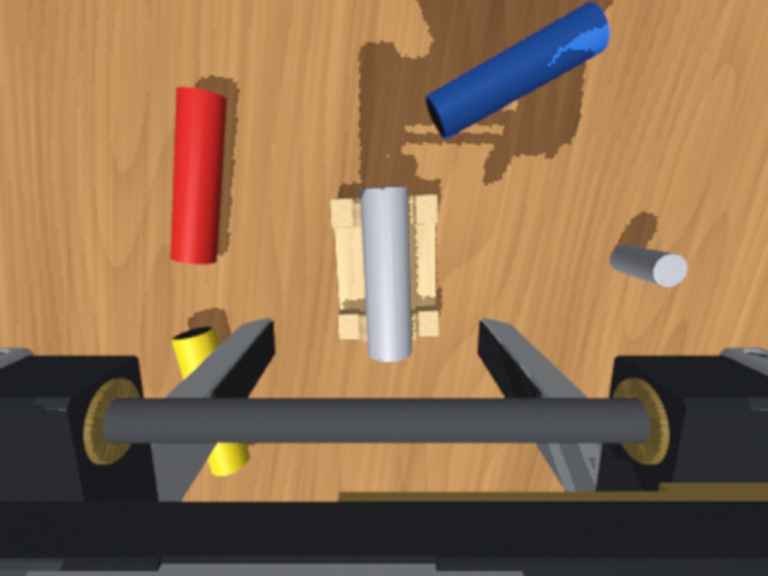

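The tube's far end is at (385,189) and its near end at (389,357), lying in the rest. Blue, red and yellow bars and the slug are clear of it.

Run:
```python
from h import *
import pickle
c=pickle.load(open('w2.pkl','rb'))
P=lambda x,y,z:(lambda o,d:o+d*(z-o[2])/d[2])(*ray('w',(x+.5)/1.5-.5,(y+.5)/1.5-.5,c))
a=P(385.5,189,.055);b=P(389,357,.055);print(a,b,np.linalg.norm(a-b),np.degrees(np.arctan2(-(a-b)[0],(a-b)[1])))
m=(a+b)/2;yaw=90+np.degrees(np.arctan2(-(a-b)[0],(a-b)[1]));print(m,yaw)
q=[P(343,213,.033),P(427,208,.033),P(349,326,.033),P(428,323,.033)];print(np.mean(q,0),'rest')
say([m[0],m[1],.042],down(yaw))
```

```text
[ 0.45134938 -0.28484464  0.055     ] [ 0.47292174 -0.41081015  0.055     ] 0.12779936133291553 9.717976785339278
[ 0.46213556 -0.34782739  0.055     ] 99.71797678533927
[ 0.46179488 -0.34604849  0.033     ] rest
shift [0.0051 0.0128 0.3064] turn [-0.0019 -0.0016 -0.008 ] | t 4.83 q [-4.880e+01  6.200e+00  1.013e+02 -1.000e-01  7.290e+01 -5.700e+01] F [-0.1  0.6  0.2] w 0.0944 pos [ 0.4572 -0.3519  0.1952] rot [-179.65   -0.29   98.28]
```

Call:
send_rows --targets '[0.005,0.013,0.16,-0.002,-0.002,-0.008,1,0.005,0.013,0.16,-0.002,-0.002,-0.008,1,0.005,0.013,0.16,-0.002,-0.002,-0.008,1,0.005,0.013,0.16,-0.002,-0.002,-0.008,1,0.005,0.013,0.16,-0.002,-0.002,-0.008,1]'

```text
time: 5.25
eef_pos: [0.4663, -0.348, 0.1196]
tcp_rot: [179.8, 0.5, 100.0]
ft_force: [0.6, -0.8, -0.4]
gripper_width: 0.094
gripper_force: 0.0
```

Run:
```python
from h import *
say([.4621,-.3475,.042],down(99.5))
```

```text
shift [ 0.0037 -0.0086  0.1552] turn [0.0012 0.0025 0.0026] | t 5.25 q [-4.79e+01  1.15e+01  1.04e+02 -1.00e-01  6.40e+01 -5.78e+01] F [ 0.6 -0.8 -0.4] w 0.094 pos [ 0.4663 -0.348   0.1196] rot [179.79   0.45  99.97]
```

Call:
send_rows --targets '[0.002,-0.005,0.155,0.001,0.001,0.001,1,0.002,-0.005,0.155,0.001,0.001,0.001,1,0.002,-0.005,0.155,0.001,0.001,0.001,1,0.002,-0.005,0.155,0.001,0.001,0.001,1,0.002,-0.005,0.155,0.001,0.001,0.001,1]'

```text
time: 5.67
eef_pos: [0.4642, -0.3492, 0.0432]
tcp_rot: [179.9, 0.4, 99.7]
ft_force: [-0.1, 0.3, 0.9]
gripper_width: 0.0942
gripper_force: 0.0
```

Call:
send_rows --targets '[0,0,0,0,0,0,-1,0,0,0,0,0,0,-1,0,0,0,0,0,0,-1,0,0,0,0,0,0,-1,0,0,0,0,0,0,-1]'

```text
time: 6.08
eef_pos: [0.4625, -0.3477, 0.0402]
tcp_rot: [-180.0, 0.2, 99.7]
ft_force: [-1.0, 0.1, -0.0]
gripper_width: 0.0641
gripper_force: 0.0
```

Call:
send_rows --targets '[0,0,0,0,0,0,-1,0,0,0,0,0,0,-1,0,0,0,0,0,0,-1]'

```text
time: 6.33
eef_pos: [0.4622, -0.3474, 0.0395]
tcp_rot: [-179.9, 0.1, 99.7]
ft_force: [0.3, 0.6, -0.5]
gripper_width: 0.0442
gripper_force: 0.0
```

Run:
```python
from h import *
say([.4621,-.3475,.042],down(99.5))
```

```text
shift [-0.0002 -0.0002 -0.005 ] turn [-0.0004  0.0007  0.0012] | t 6.33 q [-48.1  18.2 105.6  -0.2  56.1 -57.7] F [ 0.3  0.6 -0.5] w 0.0442 pos [ 0.4622 -0.3474  0.0395] rot [-1.7992e+02  1.2000e-01  9.9710e+01]
```

Call:
send_rows --targets '[0,0,-0.004,0,0,0,-1,0,0,-0.004,0,0,0,-1,0,0,-0.004,0,0,0,-1,0,0,-0.004,0,0,0,-1,0,0,-0.004,0,0,0,-1]'

```text
time: 6.75
eef_pos: [0.4618, -0.3473, 0.0416]
tcp_rot: [-179.9, 0.1, 99.7]
ft_force: [-5.2, 1.2, 3.7]
gripper_width: 0.0355
gripper_force: 29.9
```

Call:
send_rows --targets '[0,0,-0.3,0,0,0,-1,0,0,-0.3,0,0,0,-1,0,0,-0.3,0,0,0,-1,0,0,-0.3,0,0,0,-1,0,0,-0.3,0,0,0,-1]'

```text
time: 7.17
eef_pos: [0.4654, -0.3498, 0.1986]
tcp_rot: [179.6, 0.8, 99.7]
ft_force: [1.0, -0.4, -2.3]
gripper_width: 0.0354
gripper_force: 29.9
```

Call:
send_rows --targets '[0,0,-0.22,0,0,0,-1,0,0,-0.22,0,0,0,-1,0,0,-0.22,0,0,0,-1,0,0,-0.22,0,0,0,-1,0,0,-0.22,0,0,0,-1]'

```text
time: 7.58
eef_pos: [0.4627, -0.3468, 0.3007]
tcp_rot: [-180.0, 0.2, 99.7]
ft_force: [-0.4, 0.1, -3.3]
gripper_width: 0.0357
gripper_force: 29.9
```

```bash
cat >> h.py <<'E'
N=np.array([.5852,.0350,.114]);M=nestR(9.44)
TR=np.stack([M[:,1],M[:,0],-M[:,2]],1)
def npos():
    o=manip.observe();return (M.T@(o['eef_pos']-N)*1000).round(1)
E
python3 - <<'E'
from h import *
say(N+M@[0,.02,.13],TR);print(N+M@[0,.02,.13],manip.observe()['gripper_force'])
E
```

```text
shift [0.6164 0.3699 0.1263] turn [-0.0006  0.1675  0.0014] | t 7.58 q [-48.    1.3  95.3  -0.1  83.3 -57.7] F [-0.4  0.1 -3.3] w 0.0357 pos [ 0.4627 -0.3468  0.3007] rot [-1.7996e+02  1.6000e-01  9.9710e+01]
[ 0.59302014 -0.01203381  0.2365833 ] 29.943509995937347
```

Call:
send_rows --targets '[0.2055,0.1233,0,0,0,0,-1,0.2055,0.1233,0,0,0,0,-1,0.2055,0.1233,0,0,0,0,-1,0.2055,0.1233,0,0,0,0,-1,0.2055,0.1233,0,0,0,0,-1]'

```text
time: 8.0
eef_pos: [0.5052, -0.2327, 0.2968]
tcp_rot: [-179.7, -0.1, 99.9]
ft_force: [0.4, -0.8, -2.9]
gripper_width: 0.0355
gripper_force: 29.9
```

Call:
send_rows --targets '[0.2055,0.1233,0,0,0,0,-1,0.2055,0.1233,0,0,0,0,-1,0.2055,0.1233,0,0,0,0,-1,0.2055,0.1233,0,0,0,0,-1,0.2055,0.1233,0,0,0,0,-1]'

```text
time: 8.42
eef_pos: [0.5488, -0.1227, 0.2981]
tcp_rot: [-179.7, 0.0, 99.8]
ft_force: [-0.4, -0.4, -3.0]
gripper_width: 0.0354
gripper_force: 29.9
```

Call:
send_rows --targets '[0.2055,0.1233,0,0,0,0,-1,0.2055,0.1233,0,0,0,0,-1,0.2055,0.1233,0,0,0,0,-1,0.2055,0.1233,0,0,0,0,-1,0.2055,0.1233,0,0,0,0,-1]'

```text
time: 8.83
eef_pos: [0.5925, -0.0121, 0.2986]
tcp_rot: [-179.8, 0.1, 99.7]
ft_force: [0.4, -1.5, -2.9]
gripper_width: 0.0354
gripper_force: 29.9
```

Call:
send_rows --targets '[0,0,0,0,0.167,0,-1,0,0,0,0,0.167,0,-1,0,0,0,0,0.167,0,-1,0,0,0,0,0.167,0,-1,0,0,0,0,0.167,0,-1]'

```text
time: 9.25
eef_pos: [0.5922, -0.0168, 0.2976]
tcp_rot: [-179.6, -30.1, 99.1]
ft_force: [-0.6, -0.7, -3.9]
gripper_width: 0.0349
gripper_force: 29.9
```

Run:
```python
from h import *
im=snap('wrist','w3.png');say(N+M@[0,.02,.05],TR);print(npos())
s=cv2.imread('pics/w3.png');t=snap('scene','s3.png')[:,:,::-1]
a=s[60:330,100:400];b=cv2.resize(t[105:245,220:340],None,fx=3,fy=3,interpolation=cv2.INTER_CUBIC)
b=cv2.copyMakeBorder(b,0,0,0,0,cv2.BORDER_CONSTANT);a=cv2.resize(a,(int(300*420/270),420))
cv2.imwrite('pics/m3.png',np.hstack([a[:420],b[:420,:330]]))
```

```text
shift [-0.0543  0.0044  0.2695] turn [-0.0013 -0.     -0.0015] | t 9.3 q [-23.5   9.9  90.   24.9  97.  -33.4] F [-0.9 -0.5 -3.1] w 0.0354 pos [ 0.5921 -0.0161  0.2976] rot [-179.62  -30.     99.13]
[ -1.5  47.2 184.8]
```

View pics/m3.png

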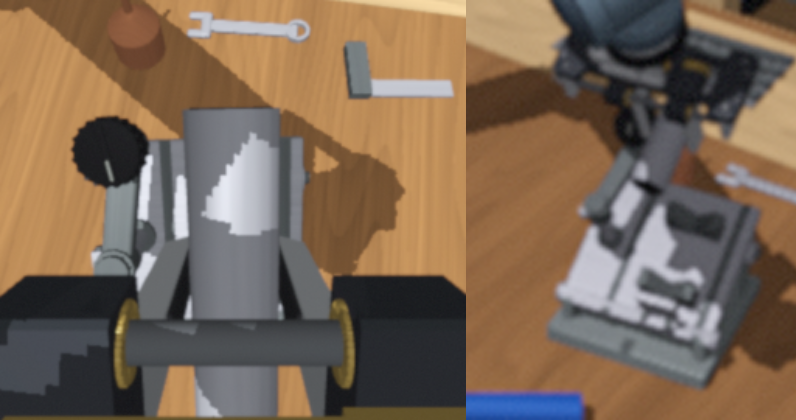

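The tube is gripped square over the plate, aligned with the grooves, and the knob is clear to the left at (110,150).

Call:
send_rows --targets '[-0.064,0.003,0.2,0,0,0,-1,-0.064,0.003,0.2,0,0,0,-1,-0.064,0.003,0.2,0,0,0,-1,-0.064,0.003,0.2,0,0,0,-1,-0.064,0.003,0.2,0,0,0,-1]'

```text
time: 9.77
eef_pos: [0.5899, 0.0109, 0.1978]
tcp_rot: [-179.8, -29.9, 99.7]
ft_force: [0.3, 0.0, -2.0]
gripper_width: 0.0355
gripper_force: 29.9
```

Call:
send_rows --targets '[0,0,0.09,0,0,0,-1,0,0,0.09,0,0,0,-1,0,0,0.09,0,0,0,-1,0,0,0.09,0,0,0,-1,0,0,0.09,0,0,0,-1]'

```text
time: 10.18
eef_pos: [0.5883, 0.0314, 0.1618]
tcp_rot: [179.8, -29.8, 99.8]
ft_force: [-0.5, -1.4, -2.8]
gripper_width: 0.0353
gripper_force: 29.9
```

Run:
```python
from h import *
say(N+M@[0,.015,.01],TR);print(npos())
for k in 'ab':
  im=snap('scene','s4.png')
cv2.imwrite('pics/s4c.png',cv2.resize(im[105:245,220:340,::-1],None,fx=4,fy=4,interpolation=cv2.INTER_CUBIC))
```

```text
shift [-0.0104 -0.0051  0.0668] turn [0.0002 0.0013 0.0017] | t 10.18 q [-19.5  15.6  98.2  26.   82.5 -36.4] F [-0.5 -1.4 -2.8] w 0.0353 pos [0.5883 0.0314 0.1618] rot [179.8  -29.77  99.78]
[ 2.5 20.3 43.4]
```

View pics/s4c.png

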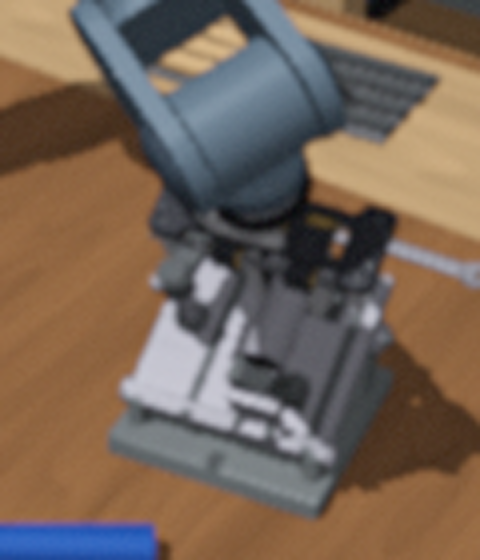

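The tube hovers over the V-blocks, lined up with them, at scene crop (290,320). I'll lower it and watch the force.

Call:
send_rows --targets '[-0.01,-0.004,0.05,0,0,0,-1,-0.01,-0.004,0.05,0,0,0,-1,-0.01,-0.004,0.05,0,0,0,-1,-0.01,-0.004,0.05,0,0,0,-1,-0.01,-0.004,0.05,0,0,0,-1]'

```text
time: 10.7
eef_pos: [0.5841, 0.0396, 0.1361]
tcp_rot: [180.0, -29.9, 99.7]
ft_force: [0.4, -0.6, -2.5]
gripper_width: 0.0349
gripper_force: 29.9
```

Call:
send_rows --targets '[0,0,0.01,0,0,0,-1,0,0,0.016,0,0,0,-1,0,0,0.02,0,0,0,-1,0,0,0.02,0,0,0,-1]'

```text
time: 11.03
eef_pos: [0.5827, 0.0439, 0.1281]
tcp_rot: [-179.9, -29.8, 99.7]
ft_force: [-6.0, -6.2, 7.7]
gripper_width: 0.0354
gripper_force: 29.9
```

Run:
```python
from h import *
say(N+M@[0,.012,.0],TR);print(npos(),M.T@manip.observe()['ft_force'],manip.observe()['moment'])
```

```text
shift [-0.006   0.0021  0.0153] turn [-0.0013  0.0009  0.0015] | t 11.03 q [-18.5  17.4  99.9  26.5  79.2 -37.2] F [-6.  -6.2  7.7] w 0.0354 pos [0.5827 0.0439 0.1281] rot [-179.92  -29.85   99.75]
[-1.  15.   7.6] [-6.89735166 -0.63699754  9.21294909] [-0.56063809  0.89864275  0.55614866]
```

Call:
send_rows --targets '[0,-0.004,0,0,0,0,-1,0,-0.008,0,0,0,0,-1,0,-0.008,0,0,0,0,-1]'

```text
time: 11.28
eef_pos: [0.5821, 0.0436, 0.1282]
tcp_rot: [179.5, -29.8, 99.7]
ft_force: [8.6, -1.9, 1.4]
gripper_width: 0.0352
gripper_force: 29.9
```

```bash
cat >> h.py <<'E'
def st():
    o=manip.observe();print('t',round(float(o['time']),2),'npos',npos(),'Fn',(M.T@o['ft_force']).round(1),'Mn',(M.T@o['moment']).round(2),'rot',np.round(o['tcp_rot'],2),'q',np.round(o['qpos'],1),'w',round(float(o['gripper_width']),4))
E
python3 -c "
from h import *
st()"
```

```text
t 11.28 npos [-1.6 14.9  7.8] Fn [ 8.2 -2.1  2.8] Mn [-0.6  -1.53 -0.1 ] rot [179.46 -29.76  99.73] q [-18.7  16.9 100.4  26.7  78.7 -37.4] w 0.0352
```

Call:
send_rows --targets '[0,0,0.005,0,0,0,-1,0,0,0.005,0,0,0,-1,0,0,0.005,0,0,0,-1]'

```text
time: 11.53
eef_pos: [0.5824, 0.0439, 0.1279]
tcp_rot: [179.5, -29.7, 99.8]
ft_force: [4.6, -6.3, 9.6]
gripper_width: 0.0355
gripper_force: 29.9
```

```bash
python3 -c "
from h import *
st()"
```

```text
t 11.53 npos [-1.3 15.   7.4] Fn [ 3.5 -1.3 11.8] Mn [-0.41 -0.56 -0.19] rot [179.47 -29.71  99.79] q [-18.6  17.  100.4  26.7  78.6 -37.4] w 0.0355
```

The tube is seated: it meets both groove flanks, with stiff side and normal reactions, so the nest height is corrected by about +7 mm. I'll ease the press and slide downhill.

Call:
send_rows --targets '[-0.004,0.002,-0.004,0,0,0,-1,-0.008,0.002,-0.004,0,0,0,-1,-0.012,0.002,-0.004,0,0,0,-1,-0.016,0.002,-0.004,0,0,0,-1,-0.02,0.002,-0.004,0,0,0,-1]'

```text
time: 11.95
eef_pos: [0.5836, 0.0369, 0.1239]
tcp_rot: [179.6, -30.0, 99.8]
ft_force: [4.9, 2.1, 9.3]
gripper_width: 0.0356
gripper_force: 29.9
```

```bash
python3 -c "
from h import *
st()"
```

```text
t 11.95 npos [-1.3  6.8  7.5] Fn [5.1 5.7 7.4] Mn [ 0.78 -0.82 -0.24] rot [179.63 -30.03  99.78] q [-19.3  17.8 100.   26.7  78.9 -38.1] w 0.0356
```

Call:
send_rows --targets '[-0.002,0,0,0,0,0,-1,-0.004,0,0,0,0,0,-1,-0.006,0,0,0,0,0,-1,-0.008,0,0,0,0,0,-1]'

```text
time: 12.28
eef_pos: [0.5843, 0.0335, 0.1219]
tcp_rot: [179.6, -30.0, 99.8]
ft_force: [5.4, 2.3, 9.8]
gripper_width: 0.0354
gripper_force: 29.9
```

```bash
python3 -c "
from h import *
st()"
```

```text
t 12.28 npos [-1.2  2.8  7.5] Fn [5.7 6.1 7.8] Mn [ 0.87 -0.87 -0.21] rot [179.62 -30.02  99.79] q [-19.6  18.1  99.8  26.6  78.8 -38.4] w 0.0354
```

Call:
send_rows --targets '[-0.002,0.002,0,0,0,0,-1,-0.004,0.002,0,0,0,0,-1,-0.006,0.002,0,0,0,0,-1,-0.008,0.002,0,0,0,0,-1]'

```text
time: 12.62
eef_pos: [0.5847, 0.0315, 0.1206]
tcp_rot: [179.8, -30.3, 99.8]
ft_force: [-0.8, 7.9, 17.1]
gripper_width: 0.035
gripper_force: 29.9
```

```bash
python3 -c "
from h import *
st()"
```

```text
t 12.62 npos [-1.1  0.4  7.4] Fn [ 0.5 15.4 10.8] Mn [ 2.37 -0.04 -0.27] rot [179.8  -30.28  99.79] q [-19.8  18.4  99.6  26.6  79.1 -38.6] w 0.035
```

Call:
send_rows --targets '[-0.002,0,0,0,0,0,-1,-0.004,0,0,0,0,0,-1,-0.006,0,0,0,0,0,-1]'

```text
time: 12.87
eef_pos: [0.5847, 0.0313, 0.1205]
tcp_rot: [179.8, -30.6, 99.9]
ft_force: [-4.6, 13.5, 22.3]
gripper_width: 0.0353
gripper_force: 30.0
```

```bash
python3 -c "
from h import *
st()"
```

```text
t 12.87 npos [-1.1  0.1  7.4] Fn [-2.3 23.3 12.3] Mn [4.02 0.05 0.04] rot [179.8  -30.61  99.88] q [-19.9  18.6  99.5  26.8  79.3 -38.9] w 0.0353
```

The stop is reached: Fy rises from 6 to 23 N with motion blocked at y≈0. I'll ease off, open and retreat.

Call:
send_rows --targets '[0.006,0,-0.002,0,0,0,-1,0.006,0,-0.002,0,0,0,0.4,0.006,0,-0.002,0,0,0,0.4,0.006,0,-0.002,0,0,0,0.4,0.006,0,-0.002,0,0,0,0.4]'

```text
time: 13.28
eef_pos: [0.5824, 0.0291, 0.1168]
tcp_rot: [-179.8, -30.0, 99.6]
ft_force: [-0.7, 0.1, 0.1]
gripper_width: 0.0589
gripper_force: 0.0
```

Call:
send_rows --targets '[0,0,0,0,0,0,0.4,0,0,-0.02,0,0,0,0.4,0,0,-0.05,0,0,0,0.4,0,0,-0.1,0,0,0,0.4,0,0,-0.18,0,0,0,0.4]'

```text
time: 13.7
eef_pos: [0.5885, -0.0144, 0.1939]
tcp_rot: [-179.5, -30.1, 99.5]
ft_force: [1.1, -0.1, -0.9]
gripper_width: 0.0656
gripper_force: 0.0
```

Call:
send_rows --targets '[-0.1,0,-0.2,0,0,0,0.4,-0.1,0,-0.2,0,0,0,0.4,-0.1,0,-0.2,0,0,0,0.4,-0.1,0,-0.2,0,0,0,0.4,-0.1,0,-0.2,0,0,0,0.4]'

```text
time: 14.12
eef_pos: [0.607, -0.1086, 0.2585]
tcp_rot: [180.0, -29.8, 99.6]
ft_force: [-0.6, 0.2, -0.4]
gripper_width: 0.0662
gripper_force: 0.0
```

Run:
```python
from h import *
import pickle
st()
pickle.dump(manip.calibration('wrist'),open('w5.pkl','wb'))
im=snap('wrist','w5.png');st()
cv2.imwrite('pics/w5b.png',cv2.resize(im[0:260,100:400,::-1],None,fx=2.3,fy=2.3,interpolation=cv2.INTER_CUBIC))
```

```text
t 14.12 npos [ -2.1 -53.6 197.8] Fn [-0.5  0.1 -0.5] Mn [-0.28  0.09 -0.04] rot [179.98 -29.84  99.6 ] q [-30.3  16.9  85.9  22.6  96.9 -41.1] w 0.0662
t 14.17 npos [ -2.6 -52.9 195.8] Fn [-0.3 -0.2 -0.7] Mn [-0.2   0.05 -0.02] rot [-179.88  -29.95   99.61] q [-30.2  16.9  86.   22.6  96.8 -41.1] w 0.0656
```

View pics/w5b.png

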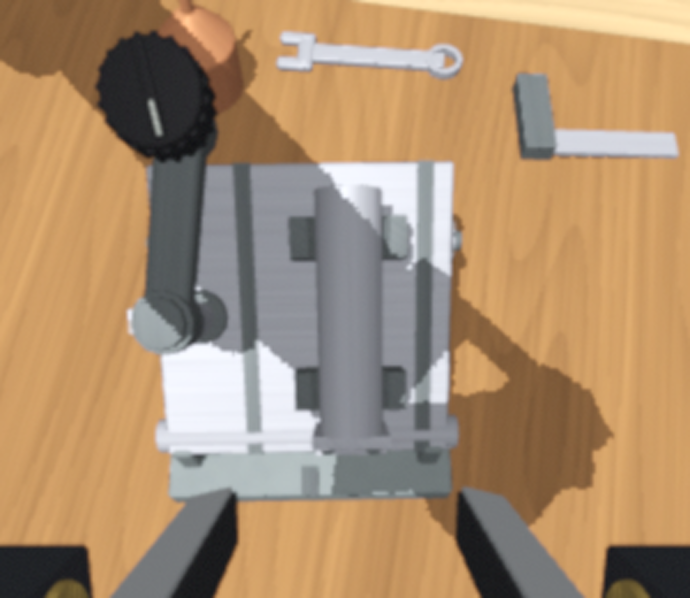

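The tube lies in both V-blocks with its lower end at the stop, crop (350,440). The knob top centre is at about (152,90), the pointer at (155,118), and the post nut at (163,321).

```bash
sed -i 's/^N=np.array.*/N0=np.array([.5852,.0350,.114]);M=nestR(9.6);N=N0+M@[-.0011,0,.0074]/; s/;M=nestR(9.44)$//' h.py
python3 - <<'E'
from h import *
import pickle
c5=pickle.load(open('w5.pkl','rb'));c1=pickle.load(open('w1.pkl','rb'))
def hit(c,x,y,h):
    o,d=ray('w',x,y,c);o=M.T@(o-N);d=M.T@d;return (o+d*(h-o[2])/d[2])*1000
W5=lambda x,y:(100+(x+.5)/2.3-.5,(y+.5)/2.3-.5)
W1=lambda x,y:((x+.5)/1.5-.5,(y+.5)/1.5-.5)
for h in(.090,.094,.098):print(h,'knob top',hit(c5,*W5(152,90),h).round(1),hit(c1,*W1(275,152),h).round(1))
print('post',hit(c5,*W5(163,322),.058).round(1),hit(c1,*W1(275,256),.058).round(1))
print('pointer',hit(c5,*W5(150,100),.094).round(1),hit(c5,*W5(160,135),.094).round(1))
print('Vup',hit(c5,*W5(348,238),-.004).round(1),'Vlow',hit(c5,*W5(351,388),-.004).round(1))
print('tube ends top',hit(c5,*W5(348,188),.010).round(1))
print('tri',(M.T@(np.array([.5062,.0544,.2337])-N)*1000).round(1))
st()
E
```

```text
0.09 knob top [-74.7  87.3  90. ] [-74.1  87.4  90. ]
0.094 knob top [-73.6  86.1  94. ] [-73.2  87.   94. ]
0.098 knob top [-72.5  85.   98. ] [-72.2  86.7  98. ]
post [-85.6  -0.4  58. ] [-86.3   0.7  58. ]
pointer [-74.6  82.8  94. ] [-71.7  70.7  94. ]
Vup [-0.4 41.6 -4. ] Vlow [  1.3 -40.2  -4. ]
tube ends top [-0.4 64.8 10. ]
tri [-73.6  87.8  80.1]
t 14.17 npos [ -1.9 -52.9 188.4] Fn [-0.3 -0.2 -0.7] Mn [-0.2   0.05 -0.02] rot [-179.88  -29.95   99.61] q [-30.2  16.9  86.   22.6  96.8 -41.1] w 0.0656
```

Call:
send_rows --targets '[0.28,-0.146,0.05,0,0,0,0.6,0.28,-0.146,0.05,0,0,0,0.6,0.28,-0.146,0.05,0,0,0,0.6,0.28,-0.146,0.05,0,0,0,0.6,0.28,-0.146,0.05,0,0,0,0.6]'

```text
time: 14.58
eef_pos: [0.5089, 0.0175, 0.3066]
tcp_rot: [-179.9, -30.0, 100.0]
ft_force: [0.3, 0.4, -0.4]
gripper_width: 0.0755
gripper_force: 0.0
```

Call:
send_rows --targets '[0,0,0,0,0,0,0.6,0,0,0,0,0,0,0.6]'

```text
time: 14.75
eef_pos: [0.5116, 0.0132, 0.3045]
tcp_rot: [-179.8, -30.0, 99.7]
ft_force: [0.3, 0.9, -1.0]
gripper_width: 0.0755
gripper_force: 0.0
```

Run:
```python
from h import *
import pickle
st();TR=np.stack([M[:,1],M[:,0],-M[:,2]],1);say(N+M@[-.075,.087,.084],TR)
c=manip.calibration('wrist');im=snap('wrist','w6.png')
# dark knob mask in wrist view
g=im.max(2);K=np.array(c['intrinsics']);T=np.array(c['cam_to_world'])
q=K@(T[:3,:3].T@(N+M@[-.075,.087,.094]-T[:3,3]));print('expected px',q[:2]/q[2])
m=(g<60).astype(np.uint8);x0,y0=int(q[0]/q[2]),int(q[1]/q[2])
n,l,s,ce=cv2.connectedComponentsWithStats(m)
for i in range(1,n):
    if s[i][4]>800:print(s[i],ce[i].round(1))
```

```text
t 14.75 npos [-75.1  87.3 162.2] Fn [ 0.4  0.2 -1.2] Mn [-0.27  0.1  -0.01] rot [-179.81  -29.96   99.68] q [-24.   -2.  101.8  24.6  97.3 -34.3] w 0.0755
shift [-0.0005  0.0009  0.1564] turn [-0.0013  0.0002  0.0004] | t 14.75 q [-24.   -2.  101.8  24.6  97.3 -34.3] F [ 0.3  0.9 -1. ] w 0.0755 pos [0.5116 0.0132 0.3045] rot [-179.81  -29.96   99.68]
expected px [250.72894668 205.27288482]
[ 229  179   45   49 1619] [250.7 202.5]
[ 276  214  236  114 9755] [428.9 279.6]
[    0   238   512   146 32541] [205.5 335.6]
```

The knob's dark blob is within 3 px of the expected place. I'll go down and grip.

Call:
send_rows --targets '[0,0,0.1,0,0,0,0.6,0,0,0.156,0,0,0,0.6,0,0,0.156,0,0,0,0.6,0,0,0.156,0,0,0,0.6,0,0,0.156,0,0,0,0.6]'

```text
time: 15.22
eef_pos: [0.5064, 0.0499, 0.2388]
tcp_rot: [-180.0, -29.9, 99.6]
ft_force: [-0.0, -0.4, 0.8]
gripper_width: 0.0749
gripper_force: 0.0
```

Call:
send_rows --targets '[0,0,0,0,0,0,-1,0,0,0,0,0,0,-1,0,0,0,0,0,0,-1,0,0,0,0,0,0,-1,0,0,0,0,0,0,-1]'

```text
time: 15.63
eef_pos: [0.5057, 0.0506, 0.2385]
tcp_rot: [-180.0, -29.9, 99.7]
ft_force: [0.1, -0.3, 0.4]
gripper_width: 0.0456
gripper_force: 0.0
```

Call:
send_rows --targets '[0,0,0,0,0,0,-1,0,0,0,0,0,0,-1,0,0,0,0,0,0,-1]'

```text
time: 15.88
eef_pos: [0.5054, 0.0509, 0.2382]
tcp_rot: [-179.9, -29.9, 99.7]
ft_force: [-0.7, -0.9, 1.4]
gripper_width: 0.0392
gripper_force: 30.0
```

Run:
```python
from h import *
st()
p=npos()/1000;a=np.arctan2(p[1],p[0]+.088);r=np.hypot(p[1],p[0]+.088);print('arm',np.degrees(a),r)
o=manip.observe();Rm=R.from_euler('xyz',o['tcp_rot'],degrees=True).as_matrix()
for f in(4,8,12,16,20):
    q=np.radians(f);u=lambda b:M@[.088*np.cos(b),.088*np.sin(b),0]
    print(f,(Rm.T@(u(a-q)-u(a))/.5).round(4),q/np.pi)
```

```text
t 15.88 npos [-74.9  87.2  85.7] Fn [-0.8  0.   1.5] Mn [-0.2   0.22 -0.02] rot [-179.92  -29.92   99.68] q [-20.5  -0.5 107.4  25.5  89.4 -34.2] w 0.0392
arm 81.4563827602527 0.08817851212171818
4 [-0.0023  0.0121 -0.    ] 0.022222222222222223
8 [-0.0054  0.024  -0.    ] 0.044444444444444446
12 [-0.0093  0.0356 -0.0001] 0.06666666666666667
16 [-0.014   0.0469 -0.0001] 0.08888888888888889
20 [-0.0195  0.0579 -0.0001] 0.1111111111111111
```

Call:
send_rows --targets '[-0.0023,0.0121,0,0,0,0.0222,-1,-0.0054,0.024,0,0,0,0.0444,-1,-0.0093,0.0356,0,0,0,0.0667,-1,-0.014,0.0469,0,0,0,0.0889,-1,-0.0195,0.0579,0,0,0,0.1111,-1]'

```text
time: 16.3
eef_pos: [0.535, 0.0479, 0.2333]
tcp_rot: [-168.6, -27.9, 76.7]
ft_force: [-2.7, 0.8, 1.9]
gripper_width: 0.0395
gripper_force: 30.0
```

```bash
cat >> h.py <<'E'
def armst():
    st();p=npos()/1000;a=np.arctan2(p[1],p[0]+.088)
    o=manip.observe();x=M.T@R.from_euler('xyz',o['tcp_rot'],degrees=True).as_matrix()[:,0]
    print('arm',np.degrees(a).round(1),'r',np.hypot(p[1],p[0]+.088).round(4),'tool x angle from ny (cw+)',np.degrees(np.arctan2(x[0],x[1])).round(2))
E
python3 -c "
from h import *
armst()"
```

```text
t 16.3 npos [-46.3  77.9  85.4] Fn [-2.5  2.   1. ] Mn [0.15 0.64 0.01] rot [-168.56  -27.93   76.7 ] q [-19.8   4.  103.4  25.7  88.8 -13.6] w 0.0395
arm 61.8 r 0.0884 tool x angle from ny (cw+) 20.11
```

Perfect. I'll repeat it twice more.

Call:
send_rows --targets '[-0.0023,0.0121,0,0,0,0.0222,-1,-0.0054,0.024,0,0,0,0.0444,-1,-0.0093,0.0356,0,0,0,0.0667,-1,-0.014,0.0469,0,0,0,0.0889,-1,-0.0195,0.0579,0,0,0,0.1111,-1]'

```text
time: 16.72
eef_pos: [0.5618, 0.0358, 0.224]
tcp_rot: [-159.5, -22.4, 55.4]
ft_force: [-1.3, 2.9, 2.9]
gripper_width: 0.0393
gripper_force: 30.0
```

Call:
send_rows --targets '[-0.0023,0.0121,0,0,0,0.0222,-1,-0.0054,0.024,0,0,0,0.0444,-1,-0.0093,0.0356,0,0,0,0.0667,-1,-0.014,0.0469,0,0,0,0.0889,-1,-0.0195,0.0579,0,0,0,0.1111,-1]'

```text
time: 17.13
eef_pos: [0.5817, 0.0163, 0.2111]
tcp_rot: [-153.4, -14.4, 36.1]
ft_force: [1.1, 2.7, 1.5]
gripper_width: 0.0393
gripper_force: 30.0
```

```bash
python3 -c "
from h import *
armst()"
```

```text
t 17.13 npos [-5.4 33.1 85.6] Fn [1.5 2.9 0.1] Mn [ 0.38 -0.03 -0.01] rot [-153.37  -14.42   36.12] q [-21.1  12.   96.9  25.5  87.8  24.5] w 0.0393
arm 21.8 r 0.089 tool x angle from ny (cw+) 60.07
```

Call:
send_rows --targets '[-0.0023,0.0121,0,0,0,0.0222,-1,-0.0054,0.024,0,0,0,0.0444,-1,-0.0093,0.0356,0,0,0,0.0667,-1,-0.014,0.0469,0,0,0,0.0889,-1,-0.0165,0.0525,0,0,0,0.1,-1]'

```text
time: 17.55
eef_pos: [0.592, -0.0059, 0.1976]
tcp_rot: [-150.5, -6.0, 19.9]
ft_force: [2.7, 3.0, 2.0]
gripper_width: 0.0397
gripper_force: 30.0
```

```bash
python3 -c "
from h import *
armst()"
```

```text
t 17.55 npos [ 1.   5.8 85.7] Fn [3.2 3.2 0.5] Mn [ 0.29 -0.43 -0.11] rot [-150.52   -5.97   19.94] q [-22.7  14.6  95.3  25.1  87.5  40.8] w 0.0397
arm 3.7 r 0.0892 tool x angle from ny (cw+) 78.08
```

Call:
send_rows --targets '[-0.0011,0.006,0,0,0,0.0111,-1,-0.0023,0.0121,0,0,0,0.0222,-1,-0.0026,0.0151,0,0,0,0.0222,-1,-0.003,0.018,0,0,0,0.0222,-1]'

```text
time: 17.88
eef_pos: [0.5935, -0.0128, 0.1935]
tcp_rot: [-150.1, -4.1, 16.7]
ft_force: [2.1, 6.9, 3.6]
gripper_width: 0.0393
gripper_force: 30.0
```

```bash
python3 -c "
from h import *
armst()"
```

```text
t 17.88 npos [ 1.3 -2.3 85.7] Fn [ 3.3  7.4 -0.1] Mn [ 1.17 -0.53 -0.12] rot [-150.15   -4.09   16.68] q [-23.3  15.3  95.   25.   87.5  43.9] w 0.0393
arm -1.5 r 0.0893 tool x angle from ny (cw+) 81.83
```

Call:
send_rows --targets '[0,0.003,0,0,0,0,-1,0,0.006,0,0,0,0,-1,0,0.009,0,0,0,0,-1]'

```text
time: 18.13
eef_pos: [0.594, -0.0148, 0.1921]
tcp_rot: [-149.9, -4.1, 16.8]
ft_force: [-0.2, 11.8, 7.7]
gripper_width: 0.0394
gripper_force: 30.0
```

```bash
python3 -c "
from h import *
armst()"
```

```text
t 18.13 npos [ 1.5 -4.7 85.5] Fn [ 1.8 13.9  0.8] Mn [ 2.53 -0.11 -0.1 ] rot [-149.87   -4.06   16.76] q [-23.5  15.6  94.8  25.   87.6  43.6] w 0.0394
arm -3.0 r 0.0896 tool x angle from ny (cw+) 81.77
```

Call:
send_rows --targets '[0,-0.006,0,0,0,0,-1,0,-0.01,0,0,0,0,-1,0,-0.01,0,0,0,0,-1]'

```text
time: 18.38
eef_pos: [0.5934, -0.0129, 0.1937]
tcp_rot: [-150.3, -4.1, 16.7]
ft_force: [4.9, 3.3, 1.4]
gripper_width: 0.0393
gripper_force: 30.0
```

```bash
python3 -c "
from h import *
armst()"
```

```text
t 18.38 npos [ 1.2 -2.2 85.9] Fn [ 5.4  2.8 -0. ] Mn [ 0.57 -0.82 -0.09] rot [-150.31   -4.09   16.7 ] q [-23.2  15.2  95.   24.8  87.4  43.9] w 0.0393
arm -1.4 r 0.0892 tool x angle from ny (cw+) 81.81
```

The arm is against its stop: Fy reaches 14 N and returns elastically. The arm-to-knob heights given (30 mm at the start against 34 mm at knob = 0) suggest the knob does not start at 0, so I'll first turn it back gently to its zero stop for a sure reference.

Call:
send_rows --targets '[0.003,0,-0.0003,0,0,-0.0333,-1,0.003,0,-0.0005,0,0,-0.0667,-1,0.003,0,-0.0008,0,0,-0.1,-1,0.003,0,-0.001,0,0,-0.1333,-1,0.003,0,-0.0013,0,0,-0.1667,-1]'

```text
time: 18.8
eef_pos: [0.5937, -0.0127, 0.1939]
tcp_rot: [-155.5, -18.0, 44.1]
ft_force: [1.1, 5.0, 2.9]
gripper_width: 0.0394
gripper_force: 30.0
```

```bash
python3 -c "
from h import *
armst()"
```

```text
t 18.8 npos [ 1.5 -2.  86. ] Fn [1.9 5.6 0.1] Mn [ 0.86 -0.03 -0.15] rot [-155.51  -18.01   44.12] q [-23.2  15.4  94.8  24.8  87.6  13.7] w 0.0394
arm -1.3 r 0.0895 tool x angle from ny (cw+) 51.58
```

Call:
send_rows --targets '[0,0,-0.0005,0,0,-0.0333,-1,0,0,-0.0007,0,0,-0.0667,-1,0,0,-0.001,0,0,-0.1,-1,0,0,-0.0013,0,0,-0.1333,-1,0,0,-0.0013,0,0,-0.1667,-1]'

```text
time: 19.22
eef_pos: [0.5934, -0.0129, 0.1944]
tcp_rot: [-167.8, -27.7, 75.0]
ft_force: [-0.8, 4.0, 3.9]
gripper_width: 0.0393
gripper_force: 30.0
```

```bash
python3 -c "
from h import *
armst()"
```

```text
t 19.22 npos [ 1.2 -1.9 86.6] Fn [-0.1  5.5  1.3] Mn [ 0.93  0.12 -0.07] rot [-167.77  -27.72   75.05] q [-23.2  15.3  94.8  24.8  87.7 -16.3] w 0.0393
arm -1.2 r 0.0892 tool x angle from ny (cw+) 21.58
```

Call:
send_rows --targets '[0,0,-0.0002,0,0,-0.0333,-1,0,0,-0.0005,0,0,-0.0667,-1,0,0,-0.0008,0,0,-0.1,-1,0,0,-0.001,0,0,-0.1333,-1,0,0,-0.0013,0,0,-0.1667,-1]'

```text
time: 19.63
eef_pos: [0.5932, -0.0132, 0.1949]
tcp_rot: [175.4, -29.8, 109.3]
ft_force: [-2.4, 4.0, 4.1]
gripper_width: 0.0395
gripper_force: 30.0
```

```bash
python3 -c "
from h import *
armst()"
```

```text
t 19.63 npos [ 1.  -1.9 87.1] Fn [-1.7  5.8  1.4] Mn [ 0.93  0.23 -0.11] rot [175.41 -29.8  109.31] q [-23.2  15.3  94.8  24.8  87.8 -46.3] w 0.0395
arm -1.2 r 0.089 tool x angle from ny (cw+) -8.42
```

Call:
send_rows --targets '[0,0,-0.0002,0,0,-0.0333,-1,0,0,-0.0005,0,0,-0.0667,-1,0,0,-0.0008,0,0,-0.1,-1,0,0,-0.001,0,0,-0.1333,-1,0,0,-0.0013,0,0,-0.1667,-1]'

```text
time: 20.05
eef_pos: [0.5931, -0.0135, 0.1954]
tcp_rot: [160.4, -23.3, 142.2]
ft_force: [-2.6, 3.6, 4.0]
gripper_width: 0.0393
gripper_force: 30.0
```

```bash
python3 -c "
from h import *
armst()"
```

```text
t 20.05 npos [ 0.8 -1.9 87.7] Fn [-2.   5.4  1.5] Mn [ 1.06  0.38 -0.13] rot [160.38 -23.33 142.19] q [-23.3  15.3  94.7  24.8  87.9 -76.3] w 0.0393
arm -1.2 r 0.0888 tool x angle from ny (cw+) -38.42
```

Call:
send_rows --targets '[0,0,-0.0002,0,0,-0.0333,-1,0,0,-0.0005,0,0,-0.0667,-1,0,0,-0.0008,0,0,-0.1,-1,0,0,-0.001,0,0,-0.1333,-1,0,0,-0.0013,0,0,-0.1667,-1]'

```text
time: 20.47
eef_pos: [0.5929, -0.0139, 0.1959]
tcp_rot: [151.7, -10.9, 170.9]
ft_force: [-2.0, 4.2, 3.2]
gripper_width: 0.0395
gripper_force: 30.0
```

```bash
python3 -c "
from h import *
armst()"
```

```text
t 20.47 npos [ 0.6 -1.9 88.3] Fn [-1.3  5.5  0.5] Mn [ 1.04  0.46 -0.02] rot [151.75 -10.91 170.86] q [ -23.3   15.3   94.7   24.7   88.  -106.3] w 0.0395
arm -1.2 r 0.0886 tool x angle from ny (cw+) -68.42
```

Call:
send_rows --targets '[0,0,-0.0002,0,0,-0.0222,-1,0,0,-0.0003,0,0,-0.0444,-1,0,0,-0.0005,0,0,-0.0667,-1,0,0,-0.0007,0,0,-0.0889,-1,0,0,-0.0009,0,0,-0.1111,-1]'

```text
time: 20.88
eef_pos: [0.5925, -0.0137, 0.1961]
tcp_rot: [149.8, -1.2, -171.7]
ft_force: [-3.8, 5.2, 4.4]
gripper_width: 0.0395
gripper_force: 30.0
```

```bash
python3 -c "
from h import *
armst()"
```

```text
t 20.88 npos [ 0.2 -1.6 88.3] Fn [-2.8  7.2  1. ] Mn [ 1.33  0.66 -0.62] rot [ 149.81   -1.23 -171.74] q [ -23.3   15.3   94.7   24.8   88.1 -126.1] w 0.0395
arm -1.0 r 0.0882 tool x angle from ny (cw+) -88.22
```

Call:
send_rows --targets '[0,0,-0.0002,0,0,-0.0222,-1,0,0,-0.0003,0,0,-0.0444,-1,0,0,-0.0005,0,0,-0.0667,-1,0,0,-0.0007,0,0,-0.0889,-1,0,0,-0.0009,0,0,-0.1111,-1]'

```text
time: 21.3
eef_pos: [0.5942, -0.0134, 0.1971]
tcp_rot: [151.0, 9.0, -154.5]
ft_force: [3.6, 9.2, 4.1]
gripper_width: 0.0396
gripper_force: 30.0
```

```bash
python3 -c "
from h import *
armst()"
```

```text
t 21.3 npos [ 1.9 -1.  89.2] Fn [ 5.1  9.4 -0.7] Mn [ 1.62 -1.   -0.89] rot [ 151.      8.99 -154.49] q [ -23.3   15.3   94.6   25.    88.  -146. ] w 0.0396
arm -0.6 r 0.0899 tool x angle from ny (cw+) -108.22
```

The zero stop is found: Mz jumps to −0.9 N m. I'll release there, then probe the arm top and tube top with closed fingertips to get the arm's height.

Call:
send_rows --targets '[0,0,0,0,0,0,0.5,0,0,0,0,0,0,0.5,0,0,0,0,0,0,0.5,0,0,0,0,0,0,0.5,0,0,-0.05,0,0,0,0.5]'

```text
time: 21.72
eef_pos: [0.5936, -0.0258, 0.2139]
tcp_rot: [150.9, 8.4, -154.5]
ft_force: [-0.2, -0.8, -0.4]
gripper_width: 0.0682
gripper_force: 0.0
```

Call:
send_rows --targets '[0,0,-0.06,0,0,0,0.5,0,0,-0.06,0,0,0,0.5,0,0,-0.06,0,0,0,-1,0,0,-0.06,0,0,0,-1,0,0,-0.06,0,0,0,-1]'

```text
time: 22.13
eef_pos: [0.5982, -0.0417, 0.2426]
tcp_rot: [151.2, 8.7, -154.5]
ft_force: [-0.3, -0.3, 0.3]
gripper_width: 0.0538
gripper_force: 0.0
```

```bash
cat >> h.py <<'E'
def go(x,y,z):  # nest mm -> tool shift units
    o=manip.observe();Rm=R.from_euler('xyz',o['tcp_rot'],degrees=True).as_matrix()
    print('to',x,y,z,(Rm.T@(N+M@(np.array([x,y,z])/1000)-o['eef_pos'])/.5).round(4))
E
python3 -c "
from h import *
armst();go(-46,0,110);go(-46,0,75)"
```

```text
t 22.13 npos [  1.1  -3.1 142.9] Fn [-0.4 -0.1  0.4] Mn [-0.16  0.02 -0.01] rot [ 151.18    8.7  -154.54] q [ -25.4   14.1   91.    24.1   93.1 -145.7] w 0.0538
arm -2.0 r 0.0892 tool x angle from ny (cw+) -108.04
to -46 0 110 [0.0874 0.0349 0.0662]
to -46 0 75 [0.0871 0.0349 0.1362]
```

Call:
send_rows --targets '[0.0874,0.035,0,0,0,0,-1,0.0874,0.035,0,0,0,0,-1,0.0874,0.035,0,0,0,0,-1,0.0874,0.035,0.03,0,0,0,-1,0.0874,0.035,0.06,0,0,0,-1]'

```text
time: 22.55
eef_pos: [0.5509, -0.033, 0.2205]
tcp_rot: [151.4, 8.9, -154.5]
ft_force: [0.3, 1.2, 0.1]
gripper_width: 0.0204
gripper_force: 0.0
```

Call:
send_rows --targets '[0,0,0.04,0,0,0,-1,0,0,0.06,0,0,0,-1,0,0,0.075,0,0,0,-1,0,0,0.08,0,0,0,-1,0,0,0.08,0,0,0,-1]'

```text
time: 22.97
eef_pos: [0.5465, -0.013, 0.185]
tcp_rot: [151.3, 8.8, -154.5]
ft_force: [0.1, -0.2, -0.4]
gripper_width: 0.0004
gripper_force: 0.0
```

```bash
python3 -c "
from h import *
armst();go(-46,0,67)"
```

```text
t 22.97 npos [-45.1   0.2  74.5] Fn [ 0.1 -0.4 -0.2] Mn [-0.17  0.01  0.03] rot [ 151.28    8.8  -154.51] q [ -25.    10.   102.1   24.2   86.4 -148.3] w 0.0004
arm 0.3 r 0.0429 tool x angle from ny (cw+) -108.11
to -46 0 67 [0.0018 0.0003 0.0151]
```

Call:
send_rows --targets '[0,0,0.004,0,0,0,-1,0,0,0.008,0,0,0,-1,0,0,0.011,0,0,0,-1,0,0,0.014,0,0,0,-1,0,0,0.016,0,0,0,-1]'

```text
time: 23.38
eef_pos: [0.5463, -0.01, 0.1796]
tcp_rot: [151.4, 8.9, -154.5]
ft_force: [-1.2, -4.7, 8.7]
gripper_width: 0.0002
gripper_force: 4.5
```

Call:
send_rows --targets '[0,0,0.002,0,0,0,-1,0,0,0.004,0,0,0,-1,0,0,0.004,0,0,0,-1]'

```text
time: 23.63
eef_pos: [0.5464, -0.0098, 0.1793]
tcp_rot: [151.5, 8.9, -154.5]
ft_force: [-3.7, -5.7, 11.4]
gripper_width: 0.0007
gripper_force: 6.2
```

```bash
cat >> h.py <<'E'
def avg(n=5):
    P=[];F=[]
    for i in range(n):
        o=manip.observe();P.append(M.T@(o['eef_pos']-N)*1000);F.append(M.T@o['ft_force']);manip.get_image('top')
    print('avg',np.mean(P,0).round(2),np.std(P,0).round(2),'F',np.mean(F,0).round(2))
E
python3 -c "
from h import *
armst();avg()"
```

```text
t 23.63 npos [-44.6  -0.   68. ] Fn [-4.6  1.4 12.4] Mn [-0.03  0.99  0.01] rot [ 151.47    8.88 -154.48] q [ -24.7   10.2  102.5   24.3   85.6 -148.3] w 0.0007
arm -0.0 r 0.0434 tool x angle from ny (cw+) -108.18
avg [-4.460e+01 -4.000e-02  6.803e+01] [0.01 0.   0.01] F [-4.27  1.41 12.72]
```

Call:
send_rows --targets '[0,0,-0.06,0,0,0,-1,0,0,-0.12,0,0,0,-1,0,0,-0.12,0,0,0,-1,0,0,-0.12,0,0,0,-1,0,0,-0.12,0,0,0,-1]'

```text
time: 24.3
eef_pos: [0.5501, -0.0374, 0.2277]
tcp_rot: [151.2, 8.8, -154.5]
ft_force: [-0.3, -0.1, 1.8]
gripper_width: 0.0006
gripper_force: 0.0
```

```bash
python3 -c "
from h import *
st();go(0,47,128);go(0,47,45)"
```

```text
t 24.3 npos [-4.560e+01  1.000e-01  1.239e+02] Fn [-0.3  0.8  1.6] Mn [-0.18 -0.03 -0.01] rot [ 151.24    8.77 -154.55] q [ -27.     8.6   98.9   23.5   91.4 -148.1] w 0.0006
to 0 47 128 [-0.1157  0.061  -0.0086]
to 0 47 45 [-0.1162  0.061   0.1574]
```

Call:
send_rows --targets '[-0.1157,0.061,0,0,0,0,-1,-0.1157,0.061,0,0,0,0,-1,-0.1157,0.061,0,0,0,0,-1,-0.1157,0.061,0,0,0,0,-1,-0.1157,0.061,0,0,0,0,-1]'

```text
time: 24.72
eef_pos: [0.5875, 0.0103, 0.2501]
tcp_rot: [151.2, 8.7, -154.5]
ft_force: [0.1, 0.8, 0.1]
gripper_width: 0.0004
gripper_force: 0.0
```

Call:
send_rows --targets '[0,0,0.06,0,0,0,-1,0,0,0.1,0,0,0,-1,0,0,0.14,0,0,0,-1,0,0,0.156,0,0,0,-1,0,0,0.156,0,0,0,-1]'

```text
time: 25.13
eef_pos: [0.5798, 0.0488, 0.1814]
tcp_rot: [151.1, 8.6, -154.6]
ft_force: [-0.9, -0.0, 0.2]
gripper_width: 0.0004
gripper_force: 0.0
```

```bash
python3 -c "
from h import *
st();go(0,47,37)"
```

```text
t 25.13 npos [-2.  46.3 43.7] Fn [-0.9  0.2  0.1] Mn [-0.16 -0.02  0.02] rot [ 151.07    8.56 -154.56] q [ -18.2   13.2   98.9   26.3   84.1 -142.4] w 0.0004
to 0 47 37 [-0.0042  0.0001  0.0133]
```

Call:
send_rows --targets '[-0.004,0,0.004,0,0,0,-1,-0.004,0,0.008,0,0,0,-1,-0.004,0,0.011,0,0,0,-1,-0.004,0,0.014,0,0,0,-1,-0.004,0,0.016,0,0,0,-1]'

```text
time: 25.55
eef_pos: [0.5834, 0.0529, 0.178]
tcp_rot: [151.3, 8.9, -154.5]
ft_force: [0.4, -0.1, 0.0]
gripper_width: 0.0004
gripper_force: 0.0
```

Call:
send_rows --targets '[0,0,0.002,0,0,0,-1,0,0,0.004,0,0,0,-1,0,0,0.004,0,0,0,-1]'

```text
time: 25.8
eef_pos: [0.5834, 0.0534, 0.1772]
tcp_rot: [151.4, 8.9, -154.5]
ft_force: [-1.6, -3.3, 5.7]
gripper_width: 0.0003
gripper_force: 3.0
```

```bash
python3 -c "
from h import *
armst();avg(4)"
```

```text
t 25.8 npos [ 2.4 47.6 38.1] Fn [-2.1  0.3  6.4] Mn [-0.13  0.47 -0.02] rot [ 151.37    8.85 -154.5 ] q [ -17.7   13.6   98.8   26.4   83.2 -142.3] w 0.0003
arm 27.8 r 0.1022 tool x angle from ny (cw+) -108.14
avg [ 2.4  47.61 38.09] [0.01 0.   0.01] F [-2.28 -0.1   6.22]
```

Call:
send_rows --targets '[0,0,0.002,0,0,0,-1,0,0,0.004,0,0,0,-1,0,0,0.005,0,0,0,-1]'

```text
time: 26.25
eef_pos: [0.5836, 0.0537, 0.177]
tcp_rot: [151.4, 8.9, -154.4]
ft_force: [-6.2, -9.7, 16.3]
gripper_width: 0.0004
gripper_force: 8.9
```

```bash
python3 -c "
from h import *
avg(4);go(2.4,47,128)"
```

```text
avg [ 2.59 47.66 37.81] [0.01 0.01 0.02] F [-7.41  0.69 16.12]
to 2.4 47 128 [ 0.0012 -0.0017 -0.1804]
```

The arm-top and tube-top difference is 30.1 mm against a nominal 30, so the foot gap at zero is about 6.1 mm. That puts the touch at about 275° and the finish at about 365°. Now I'll regrip the knob at zero.

Call:
send_rows --targets '[0,0,-0.06,0,0,0,-1,0,0,-0.14,0,0,0,0,0,0,-0.184,0,0,0,0.5,0,0,-0.184,0,0,0,0.5,0,0,-0.184,0,0,0,0.5]'

```text
time: 26.87
eef_pos: [0.5911, 0.0097, 0.2542]
tcp_rot: [151.4, 8.9, -154.6]
ft_force: [0.1, 0.2, -0.0]
gripper_width: 0.024
gripper_force: 0.0
```

```bash
python3 -c "
from h import *
armst();go(1,-1.5,128);go(1,-1.5,84)"
```

```text
t 26.87 npos [  2.7  47.6 127. ] Fn [ 0.1  0.2 -0.1] Mn [-0.14  0.03  0.03] rot [ 151.39    8.91 -154.56] q [ -21.3   10.9   93.5   25.3   91.9 -141.9] w 0.024
arm 27.7 r 0.1024 tool x angle from ny (cw+) -108.11
to 1 -1.5 128 [ 0.0338 -0.0923 -0.0017]
to 1 -1.5 84 [ 0.0337 -0.0921  0.0863]
```

Call:
send_rows --targets '[0.0338,-0.0922,0,0,0,0,0.5,0.0338,-0.0922,0,0,0,0,0.5,0.0338,-0.0922,0,0,0,0,0.5,0.0338,-0.0922,0,0,0,0,0.5,0.0338,-0.0922,0,0,0,0,0.5]'

```text
time: 27.28
eef_pos: [0.5955, -0.0309, 0.2285]
tcp_rot: [151.2, 8.8, -154.5]
ft_force: [0.4, -0.4, 0.3]
gripper_width: 0.0571
gripper_force: 0.0
```

Call:
send_rows --targets '[0,0,0.03,0,0,0,0.5,0,0,0.06,0,0,0,0.5,0,0,0.086,0,0,0,0.5,0,0,0.086,0,0,0,0.5,0,0,0.086,0,0,0,0.5]'

```text
time: 27.7
eef_pos: [0.5918, -0.01, 0.1914]
tcp_rot: [151.2, 8.8, -154.5]
ft_force: [0.2, -0.7, 0.9]
gripper_width: 0.0705
gripper_force: 0.0
```

Call:
send_rows --targets '[0,0,0,0,0,0,-1,0,0,0,0,0,0,-1,0,0,0,0,0,0,-1,0,0,0,0,0,0,-1,0,0,0,0,0,0,-1]'

```text
time: 28.12
eef_pos: [0.5925, -0.0112, 0.1921]
tcp_rot: [151.3, 8.8, -154.5]
ft_force: [-1.4, 1.7, 0.3]
gripper_width: 0.0409
gripper_force: 0.8
```

Call:
send_rows --targets '[0,0,0,0,0,0,-1,0,0,0,0,0,0,-1]'

```text
time: 28.28
eef_pos: [0.5924, -0.011, 0.192]
tcp_rot: [151.3, 8.8, -154.5]
ft_force: [0.1, 0.7, 1.1]
gripper_width: 0.0395
gripper_force: 30.0
```

```bash
python3 -c "
from h import *
armst();go(1,-5,84)"
```

```text
t 28.28 npos [ 0.6 -1.3 83.4] Fn [0.2 1.2 0.6] Mn [-0.01  0.    0.06] rot [ 151.29    8.84 -154.54] q [ -23.1   15.2   95.2   24.8   87.2 -145.9] w 0.0395
arm -0.8 r 0.0886 tool x angle from ny (cw+) -108.11
to 1 -5 84 [ 0.0015 -0.0074 -0.0011]
```

Call:
send_rows --targets '[0.001,-0.003,0,0,0,0,-1,0.002,-0.006,0,0,0,0,-1,0.003,-0.009,0,0,0,0,-1]'

```text
time: 28.53
eef_pos: [0.5928, -0.0129, 0.1906]
tcp_rot: [150.9, 8.9, -154.6]
ft_force: [-1.5, 8.9, 8.2]
gripper_width: 0.0393
gripper_force: 30.0
```

```bash
python3 -c "
from h import *
armst()"
```

```text
t 28.53 npos [ 0.6 -3.7 83.2] Fn [-0.  12.   2.6] Mn [ 2.31  0.14 -0.33] rot [ 150.94    8.92 -154.55] q [ -23.3   15.5   95.1   25.    87.4 -146.2] w 0.0393
arm -2.4 r 0.0887 tool x angle from ny (cw+) -108.13
```

Call:
send_rows --targets '[0.001,-0.003,0,0,0,0,-1,0.002,-0.005,0,0,0,0,-1,0.002,-0.005,0,0,0,0,-1]'

```text
time: 28.78
eef_pos: [0.5929, -0.0138, 0.1901]
tcp_rot: [150.7, 9.0, -154.6]
ft_force: [-2.8, 12.2, 9.3]
gripper_width: 0.0394
gripper_force: 30.0
```

```bash
python3 -c "
from h import *
armst()"
```

```text
t 28.78 npos [ 0.6 -4.7 83.2] Fn [-0.7 15.5  1.8] Mn [ 2.99  0.12 -0.43] rot [ 150.74    8.98 -154.56] q [ -23.5   15.7   95.    25.1   87.5 -146.4] w 0.0394
arm -3.0 r 0.0887 tool x angle from ny (cw+) -108.15
```

Call:
send_rows --targets '[-0.0017,0.005,0,0,0,0,-1,-0.0033,0.01,0,0,0,0,-1,-0.0033,0.01,0,0,0,0,-1]'

```text
time: 29.03
eef_pos: [0.5925, -0.012, 0.1913]
tcp_rot: [151.2, 8.9, -154.5]
ft_force: [-0.2, 5.3, 2.9]
gripper_width: 0.0396
gripper_force: 30.0
```

```bash
python3 -c "
from h import *
armst()"
```

```text
t 29.03 npos [ 0.5 -2.5 83.4] Fn [ 0.7  6.  -0.1] Mn [ 1.02 -0.05 -0.18] rot [ 151.24    8.87 -154.5 ] q [ -23.2   15.3   95.2   24.8   87.2 -146.1] w 0.0396
arm -1.6 r 0.0885 tool x angle from ny (cw+) -108.15
```

Call:
send_rows --targets '[0,0,0.0003,0,0,0.0333,-1,0,0,0.0005,0,0,0.0667,-1,0,0,0.0008,0,0,0.1,-1,0,0,0.0011,0,0,0.1333,-1,0,0,0.0013,0,0,0.1667,-1]'

```text
time: 29.45
eef_pos: [0.5925, -0.012, 0.1906]
tcp_rot: [150.6, -6.1, 179.1]
ft_force: [-0.1, 4.6, 5.2]
gripper_width: 0.0395
gripper_force: 30.0
```

```bash
python3 -c "
from h import *
armst()"
```

```text
t 29.45 npos [ 0.5 -2.9 82.7] Fn [0.7 6.5 2.2] Mn [ 0.98 -0.12  0.04] rot [150.55  -6.13 179.07] q [ -23.2   15.4   95.2   24.9   87.2 -115.8] w 0.0395
arm -1.9 r 0.0885 tool x angle from ny (cw+) -77.84
```

Call:
send_rows --targets '[0,0,0.0003,0,0,0.0333,-1,0,0,0.0005,0,0,0.0667,-1,0,0,0.0008,0,0,0.1,-1,0,0,0.0011,0,0,0.1333,-1,0,0,0.0013,0,0,0.1667,-1]'

```text
time: 29.87
eef_pos: [0.5925, -0.0117, 0.1901]
tcp_rot: [156.9, -19.7, 151.5]
ft_force: [0.3, 4.9, 5.2]
gripper_width: 0.0394
gripper_force: 30.0
```

```bash
python3 -c "
from h import *
armst()"
```

```text
t 29.87 npos [ 0.5 -2.9 82.2] Fn [1.1 6.7 2.2] Mn [0.89 0.07 0.03] rot [156.88 -19.68 151.53] q [-23.2  15.4  95.2  24.8  87.1 -85.8] w 0.0394
arm -1.9 r 0.0885 tool x angle from ny (cw+) -47.84
```

Call:
send_rows --targets '[0,0,0.0003,0,0,0.0333,-1,0,0,0.0005,0,0,0.0667,-1,0,0,0.0008,0,0,0.1,-1,0,0,0.0011,0,0,0.1333,-1,0,0,0.0013,0,0,0.1667,-1]'

```text
time: 30.28
eef_pos: [0.5924, -0.0115, 0.1898]
tcp_rot: [170.1, -28.5, 120.0]
ft_force: [-0.8, 4.4, 6.5]
gripper_width: 0.0392
gripper_force: 30.0
```

Call:
send_rows --targets '[0,0,0.0003,0,0,0.0333,-1,0,0,0.0005,0,0,0.0667,-1,0,0,0.0008,0,0,0.1,-1,0,0,0.0011,0,0,0.1333,-1,0,0,0.0013,0,0,0.1667,-1]'

```text
time: 30.7
eef_pos: [0.5924, -0.0111, 0.1896]
tcp_rot: [-173.0, -29.3, 85.6]
ft_force: [-0.3, 3.4, 7.3]
gripper_width: 0.0394
gripper_force: 30.0
```

Call:
send_rows --targets '[0,0,0.0003,0,0,0.0333,-1,0,0,0.0005,0,0,0.0667,-1,0,0,0.0008,0,0,0.1,-1,0,0,0.0011,0,0,0.1333,-1,0,0,0.0013,0,0,0.1667,-1]'

```text
time: 31.12
eef_pos: [0.5925, -0.0106, 0.1891]
tcp_rot: [-158.7, -21.7, 53.3]
ft_force: [0.4, 3.9, 7.7]
gripper_width: 0.0392
gripper_force: 30.0
```

```bash
python3 -c "
from h import *
armst()"
```

```text
t 31.12 npos [ 0.7 -2.4 80.8] Fn [1.  7.1 4.7] Mn [ 1.29  0.36 -0.  ] rot [-158.73  -21.75   53.33] q [-23.1  15.4  95.3  24.9  87.    4.2] w 0.0392
arm -1.5 r 0.0887 tool x angle from ny (cw+) 42.15
```

Call:
send_rows --targets '[0,0,0.0003,0,0,0.0333,-1,0,0,0.0005,0,0,0.0667,-1,0,0,0.0008,0,0,0.1,-1,0,0,0.0011,0,0,0.1333,-1,0,0,0.0013,0,0,0.1667,-1]'

```text
time: 31.53
eef_pos: [0.5927, -0.0102, 0.1885]
tcp_rot: [-151.1, -8.8, 25.2]
ft_force: [1.4, 5.3, 6.6]
gripper_width: 0.0394
gripper_force: 30.0
```

Call:
send_rows --targets '[0,0,0.0003,0,0,0.0333,-1,0,0,0.0005,0,0,0.0667,-1,0,0,0.0008,0,0,0.1,-1,0,0,0.0011,0,0,0.1333,-1,0,0,0.0013,0,0,0.1667,-1]'

```text
time: 31.95
eef_pos: [0.5929, -0.01, 0.1878]
tcp_rot: [-150.5, 6.0, -1.0]
ft_force: [2.0, 4.4, 4.4]
gripper_width: 0.0396
gripper_force: 30.0
```

```bash
python3 -c "
from h import *
armst();avg(4)"
```

```text
t 31.95 npos [ 1.2 -2.6 79.3] Fn [2.7 5.7 1.8] Mn [ 1.15 -0.14 -0.04] rot [-150.52    6.05   -0.99] q [-23.   15.5  95.4  25.   86.8  64.2] w 0.0396
arm -1.7 r 0.0892 tool x angle from ny (cw+) 102.17
avg [ 1.16 -2.54 79.3 ] [0.01 0.06 0.02] F [2.71 6.51 2.33]
```

Call:
send_rows --targets '[0,0,0.0003,0,0,0.0333,-1,0,0,0.0005,0,0,0.0667,-1,0,0,0.0008,0,0,0.1,-1,0,0,0.0011,0,0,0.1333,-1,0,0,0.0013,0,0,0.1667,-1]'

```text
time: 32.57
eef_pos: [0.5928, -0.0098, 0.187]
tcp_rot: [-156.8, 19.6, -28.5]
ft_force: [1.4, 4.5, 5.2]
gripper_width: 0.0393
gripper_force: 30.0
```

```bash
python3 -c "
from h import *
armst();avg(4)"
```

```text
t 32.57 npos [ 1.1 -2.8 78.6] Fn [2.2 6.2 2.4] Mn [ 1.06 -0.26 -0.07] rot [-156.82   19.62  -28.53] q [-23.   15.5  95.4  25.   86.7  94.2] w 0.0393
arm -1.8 r 0.0891 tool x angle from ny (cw+) 132.19
avg [ 1.09 -2.8  78.53] [0.02 0.03 0.03] F [2.88 6.19 2.22]
```

Call:
send_rows --targets '[0,0,0.0003,0,0,0.0333,-1,0,0,0.0005,0,0,0.0667,-1,0,0,0.0008,0,0,0.1,-1,0,0,0.0011,0,0,0.1333,-1,0,0,0.0013,0,0,0.1667,-1]'

```text
time: 33.18
eef_pos: [0.5925, -0.0097, 0.1862]
tcp_rot: [-170.0, 28.4, -59.9]
ft_force: [2.0, 3.4, 4.2]
gripper_width: 0.0396
gripper_force: 30.0
```

```bash
python3 -c "
from h import *
armst();avg(2)"
```

```text
t 33.18 npos [ 0.9 -3.1 77.8] Fn [2.5 4.7 2.1] Mn [ 1.11 -0.18 -0.02] rot [-169.95   28.4   -59.92] q [-23.   15.5  95.5  24.9  86.6 124.1] w 0.0396
arm -2.0 r 0.089 tool x angle from ny (cw+) 162.08
avg [ 0.86 -3.07 77.79] [0. 0. 0.] F [2.67 5.55 2.32]
```

Call:
send_rows --targets '[0,0,0.0003,0,0,0.0333,-1,0,0,0.0005,0,0,0.0667,-1,0,0,0.0008,0,0,0.1,-1,0,0,0.0009,0,0,0.1111,-1,0,0,0.0009,0,0,0.1111,-1]'

```text
time: 33.7
eef_pos: [0.5923, -0.0095, 0.1858]
tcp_rot: [178.9, 30.0, -82.4]
ft_force: [0.7, 5.2, 6.2]
gripper_width: 0.0398
gripper_force: 30.0
```

```bash
python3 -c "
from h import *
armst();avg(2)"
```

```text
t 33.7 npos [ 0.7 -3.1 77.3] Fn [1.6 7.5 2.8] Mn [ 1.18 -0.15 -0.11] rot [178.93  29.96 -82.44] q [-23.   15.5  95.5  24.9  86.6 143.8] w 0.0398
arm -2.0 r 0.0888 tool x angle from ny (cw+) -178.23
avg [ 0.66 -3.1  77.35] [0.01 0.03 0.01] F [2.05 6.73 3.21]
```

Call:
send_rows --targets '[0,0,0,0,0,0,0.2,0,0,0,0,0,0,0.2,0,0,0,0,0,0,0.2,0,0,0,0,0,0,0.2]'

```text
time: 34.13
eef_pos: [0.5915, -0.0102, 0.1844]
tcp_rot: [178.7, 29.9, -82.6]
ft_force: [0.4, 0.0, 0.2]
gripper_width: 0.0562
gripper_force: 0.0
```

```bash
python3 -c "
from h import *
armst()"
```

```text
t 34.13 npos [-0.2 -4.3 76.4] Fn [0.4 0.1 0.2] Mn [-0.12  0.1  -0.03] rot [178.72  29.87 -82.64] q [-23.   15.6  95.6  24.8  86.5 143.9] w 0.0562
arm -2.8 r 0.0879 tool x angle from ny (cw+) -178.06
```

Released at 290°. I'll turn the wrist back 105° with the fingers open round the knob and regrip.

Call:
send_rows --targets '[-0.003,0,0,0,0,0,0.4,-0.003,0,0,0,0,-0.0389,0.4,-0.003,0,0,0,0,-0.0778,0.4,-0.003,0,0,0,0,-0.1167,0.4,-0.003,0,0,0,0,-0.1556,0.4]'

```text
time: 34.55
eef_pos: [0.5916, -0.0085, 0.1857]
tcp_rot: [-165.8, 26.6, -50.6]
ft_force: [0.8, -0.6, 0.1]
gripper_width: 0.0659
gripper_force: 0.0
```

Call:
send_rows --targets '[0,0,0,0,0,-0.0389,0.4,0,0,0,0,0,-0.0778,0.4,0,0,0,0,0,-0.1167,0.4,0,0,0,0,0,-0.1556,0.4,0,0,0,0,0,-0.1944,0.4]'

```text
time: 34.97
eef_pos: [0.5916, -0.0086, 0.1857]
tcp_rot: [-153.3, 13.9, -15.6]
ft_force: [0.5, -0.0, -0.3]
gripper_width: 0.0659
gripper_force: 0.0
```

Call:
send_rows --targets '[0,0,0,0,0,-0.0389,0.4,0,0,0,0,0,-0.0778,0.4,0,0,0,0,0,-0.1167,0.4,0,0,0,0,0,-0.1556,0.4,0,0,0,0,0,-0.1944,0.4]'

```text
time: 35.38
eef_pos: [0.5916, -0.0085, 0.1857]
tcp_rot: [-150.2, -3.1, 15.2]
ft_force: [-0.6, -0.5, 0.5]
gripper_width: 0.0663
gripper_force: 0.0
```

Call:
send_rows --targets '[0,0,0,0,0,0,-1,0,0,0,0,0,0,-1,0,0,0,0,0,0,-1,0,0,0,0,0,0,-1,0,0,0,0,0,0,-1]'

```text
time: 35.8
eef_pos: [0.5916, -0.008, 0.1862]
tcp_rot: [-150.1, -2.9, 14.9]
ft_force: [-0.4, 1.5, 1.4]
gripper_width: 0.0396
gripper_force: 30.0
```

Call:
send_rows --targets '[0,0,0,0,0,0,-1,0,0,0,0,0,0,-1]'

```text
time: 35.97
eef_pos: [0.5916, -0.008, 0.1862]
tcp_rot: [-150.2, -2.9, 14.9]
ft_force: [-1.0, 2.4, 2.0]
gripper_width: 0.0392
gripper_force: 30.0
```

```bash
python3 -c "
from h import *
armst()"
```

```text
t 35.97 npos [ 0.3 -1.6 76.8] Fn [-0.6  3.2  0.4] Mn [ 0.29  0.18 -0.11] rot [-150.16   -2.9    14.89] q [-22.9  15.4  95.6  24.9  86.6  46.1] w 0.0392
arm -1.0 r 0.0883 tool x angle from ny (cw+) 83.97
```

Call:
send_rows --targets '[0,0,0.0003,0,0,0.0333,-1,0,0,0.0005,0,0,0.0667,-1,0,0,0.0008,0,0,0.1,-1,0,0,0.0011,0,0,0.1333,-1,0,0,0.0013,0,0,0.1667,-1]'

```text
time: 36.38
eef_pos: [0.5915, -0.0078, 0.1857]
tcp_rot: [-152.3, 12.0, -11.7]
ft_force: [-1.3, 3.2, 2.0]
gripper_width: 0.0396
gripper_force: 30.0
```

```bash
python3 -c "
from h import *
armst()"
```

```text
t 36.38 npos [ 0.2 -1.6 76.3] Fn [-0.7  3.9  0. ] Mn [ 0.32  0.34 -0.05] rot [-152.31   11.96  -11.66] q [-22.8  15.4  95.6  24.9  86.6  76.4] w 0.0396
arm -1.0 r 0.0882 tool x angle from ny (cw+) 114.25
```

Call:
send_rows --targets '[0,0,0.0003,0,0,0.0333,-1,0,0,0.0005,0,0,0.0667,-1,0,0,0.0008,0,0,0.1,-1,0,0,0.0011,0,0,0.1333,-1,0,0,0.0013,0,0,0.1667,-1]'

```text
time: 36.8
eef_pos: [0.5914, -0.0075, 0.1854]
tcp_rot: [-161.5, 24.0, -40.6]
ft_force: [-2.2, 1.5, 4.1]
gripper_width: 0.0394
gripper_force: 30.0
```

Call:
send_rows --targets '[0,0,0.0003,0,0,0.0333,-1,0,0,0.0005,0,0,0.0667,-1,0,0,0.0007,0,0,0.0833,-1,0,0,0.0007,0,0,0.0833,-1]'

```text
time: 37.13
eef_pos: [0.5915, -0.0073, 0.1853]
tcp_rot: [-168.4, 27.9, -56.5]
ft_force: [-2.7, 2.6, 4.8]
gripper_width: 0.0398
gripper_force: 30.0
```

```bash
python3 -c "
from h import *
armst()"
```

```text
t 37.13 npos [ 0.2 -1.4 75.7] Fn [-2.2  5.   2.6] Mn [ 0.65  0.58 -0.13] rot [-168.45   27.85  -56.48] q [-22.8  15.5  95.7  24.9  86.5 121.1] w 0.0398
arm -0.9 r 0.0882 tool x angle from ny (cw+) 158.99
```

Call:
send_rows --targets '[0,0,0,0,0,0,0.4,0,0,0,0,0,0,0.4,0,0,0,0,0,0,0.4,0,0,0,0,0,0,0.4,0,0,0,0,0,0,0.4]'

```text
time: 37.55
eef_pos: [0.5915, -0.0078, 0.1841]
tcp_rot: [-168.5, 27.8, -56.5]
ft_force: [0.4, -0.7, -0.8]
gripper_width: 0.0654
gripper_force: 0.0
```

Call:
send_rows --targets '[0,0,-0.05,0,0,0,0.4,0,0,-0.1,0,0,0,0.4,0,0,-0.15,0,0,0,0.4,0,0,-0.2,0,0,0,0.4,0,0,-0.2,0,0,0,0.4]'

```text
time: 37.97
eef_pos: [0.6023, -0.0594, 0.2759]
tcp_rot: [-168.2, 27.3, -56.4]
ft_force: [-0.2, 0.1, 0.5]
gripper_width: 0.0661
gripper_force: 0.0
```

Run:
```python
from h import *
armst()
import pickle
pickle.dump(manip.calibration('wrist'),open('w7.pkl','wb'))
im=snap('wrist','w7.png')
cv2.imwrite('pics/w7b.png',cv2.resize(im[0:300,60:460,::-1],None,fx=2,fy=2,interpolation=cv2.INTER_CUBIC))
```

```text
t 37.97 npos [  2.2  -2.1 180.8] Fn [-0.2  0.3  0.4] Mn [-0.16  0.1  -0.11] rot [-168.15   27.34  -56.44] q [-26.7  13.3  88.4  23.8  96.2 121.5] w 0.0661
arm -1.3 r 0.0902 tool x angle from ny (cw+) 158.86
```

View pics/w7b.png

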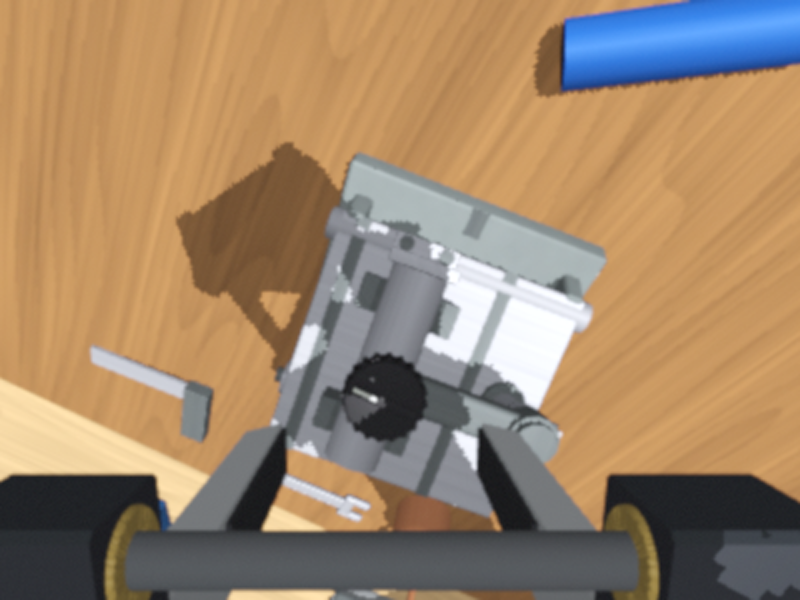

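The tube lies under the arm, the arm is swung across to its stop, and the knob is at (385,397) with its pointer running (378,402)→(355,388). I'll cross-check the pointer's angle against the arm.

Run:
```python
from h import *
import pickle
def hit(cal,x,y,h):
    o,d=ray('w',x,y,cal);o=M.T@(o-N);d=M.T@d;return (o+d*(h-o[2])/d[2])*1000
ang=lambda v:np.degrees(np.arctan2(v[1],v[0]))
for f,h,box in(('w5',.098,(138,10,200,75)),('w7',.090,(60+165,172,60+220,225))):
    c=pickle.load(open(f+'.pkl','rb'));im=cv2.imread('pics/'+f+'.png')
    x0,y0,x1,y1=box;g=im[y0:y1,x0:x1];m=(g.min(2)>105)&(np.ptp(g,axis=2)<45)
    n,l,s,ce=cv2.connectedComponentsWithStats(m.astype(np.uint8))
    for i in range(1,n):
        if s[i][4]>=6:
            ys,xs=np.nonzero(l==i);P=np.array([hit(c,x+x0,y+y0,h)[:2] for x,y in zip(xs,ys)])
            u,_,vt=np.linalg.svd(P-P.mean(0));print(f,s[i],'centroid',P.mean(0).round(1),'line ang',ang(vt[0]).round(1))
c=pickle.load(open('w7.pkl','rb'));W=lambda x,y:(60+(x+.5)/2-.5,(y+.5)/2-.5)
k=hit(c,*W(385,396),.088);p=hit(c,*W(535,440),.059);print('knob',k,'post',p,'arm',ang((k-p)[:2]))
```

```text
w5 [27 33  5 16 40] centroid [-72.2  75.8] line ang -79.2
w5 [26 62  2  3  6] centroid [-75.5  58.2] line ang -97.2
w5 [52 62 10  3 30] centroid [-49.6  58.1] line ang 0.2
w7 [  0   0  55  23 618] centroid [  9.5 -20.3] line ang -155.9
w7 [12 22 13  8 40] centroid [ 9.4 -0.7] line ang 173.2
w7 [  0  34  26  19 247] centroid [10.1 21.8] line ang 177.1
w7 [ 37  38  18  15 192] centroid [-23.    8.2] line ang 65.5
knob [ 1.37017838 -3.27257572 88.        ] post [-86.50766817  -3.06443253  59.        ] arm -0.13570774150584033
```

The pointer lies 7° clockwise of the arm, so the knob is at about 365° from zero as intended. The arm is at 0°, and the gripper is clear.

```bash
python3 -c "
from bench import manip
print(manip.job_done())"
```

```text
the job is handed in; nothing more can be done
None
```

I handed the job in at about 38 s: the tube is in the V-blocks against the end stop, the arm is round at its stop, and the knob is about a quarter turn past touch. I worked out the touch point from probed heights, good to roughly 15°, because I felt no contact while turning. To get a sure zero, I first backed the knob off counter-clockwise to its stop.

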